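# Pack the roadside kit case, shut it and lock it

## Task

Pack every parts box on the bench into the open kit case, side by side in a single layer, each flat on the case floor with its carry bar upwards (plan the layout: they only just fit). Then swing the lid down until it sits edge to edge on the base, and last slide the small lock in its recessed slot fully to the locked end, away from the robot. Leave the tape, the jar and the screwdriver where they are.

Things in the scene. Friction and masses are not known exactly. Their poses are not given: they have to be found in the camera images.
- case: base half of an open plastic kit case, fixed on the bench, 244 x 184 mm outside, 46 mm high. Origin: centre of its underside, on the bench; its x runs the 244 mm way (roughly away from the robot), y the 184 mm way, z up. Inner floor 232 x 172 mm, centred on the origin, 6 mm above the bench; straight 6 mm walls. A solid ledge with the lock is on its -y side (x -75 to 75, y -140 to -92 mm, 46 mm high).
- lock_slot (a point): centre of the lock slot's mouth in the ledge, at case x -15, y -116, z 46 mm; axes as the case's. The slot is a recess open upwards, 90 mm long in x, 34 mm wide in y, 8 mm deep.
- lid (a joint): lid hinge, rad: 0 = closed edge to edge; starts at about 2, leaning back on the case's +y side. Hinge line along case x at y 92, z 46 mm. The lid is a shell 244 x 184 mm, 42 mm deep, 6 mm walls; closed, its flat top is 88 mm above the bench. Stiff hinge (0.42 N m friction): the lid stays where it is left; push it with 3 to 6 N at the free edge.
- lid_edge (a point): middle of the lid's free long edge on its outer face, 184 mm from the hinge line; with the lid closed it lies at case x 0, y -92, z 88 mm.
- lock (a joint): travel of the slide lock, m: 0 = unlocked, slider towards the case's -x; 0.025 = fully locked, towards the case's +x (stop). Friction about 2 N; it stays where left.
- lock_top (a point): middle of the top of the lock's white slider, a block 10 mm along its travel (case x), 26 mm across, 7.5 mm high, in the slot and flush with the ledge (46 mm above the bench). At joint 0 it is at case x -8, y -116 mm. A shut fingertip goes down into the slot on its -x side and pushes it towards +x.
- box_a: cardboard parts box 110 mm long (its own x) x 60 mm wide (y) x 40 mm high; origin at the centre of its underside, z up. In the middle of its top is an upright black carry bar to grasp: 50 mm along x, 14 mm thick in y, 30 mm high (top 70 mm above the underside). 175 to 350 g. May be absent.
- box_b: cardboard parts box 100 mm long (its own x) x 70 mm wide (y) x 40 mm high; origin at the centre of its underside, z up. In the middle of its top is an upright black carry bar to grasp: 50 mm along x, 14 mm thick in y, 30 mm high (top 70 mm above the underside). 175 to 350 g. May be absent.
- box_c: cardboard parts box 90 mm long (its own x) x 60 mm wide (y) x 40 mm high; origin at the centre of its underside, z up. In the middle of its top is an upright black carry bar to grasp: 50 mm along x, 14 mm thick in y, 30 mm high (top 70 mm above the underside). 175 to 350 g. May be absent.
- box_d: cardboard parts box 90 mm long (its own x) x 50 mm wide (y) x 40 mm high; origin at the centre of its underside, z up. In the middle of its top is an upright black carry bar to grasp: 50 mm along x, 14 mm thick in y, 30 mm high (top 70 mm above the underside). 175 to 350 g. May be absent.
- box_e: cardboard parts box 80 mm long (its own x) x 70 mm wide (y) x 40 mm high; origin at the centre of its underside, z up. In the middle of its top is an upright black carry bar to grasp: 50 mm along x, 14 mm thick in y, 30 mm high (top 70 mm above the underside). 175 to 350 g. May be absent.
- box_f: cardboard parts box 80 mm long (its own x) x 60 mm wide (y) x 40 mm high; origin at the centre of its underside, z up. In the middle of its top is an upright black carry bar to grasp: 50 mm along x, 14 mm thick in y, 30 mm high (top 70 mm above the underside). 175 to 350 g. May be absent.
- box_g: cardboard parts box 80 mm long (its own x) x 50 mm wide (y) x 40 mm high; origin at the centre of its underside, z up. In the middle of its top is an upright black carry bar to grasp: 50 mm along x, 14 mm thick in y, 30 mm high (top 70 mm above the underside). 175 to 350 g. May be absent.
- tape: roll of parcel tape lying flat, 90 mm across, 45 mm high; a bystander, origin under its centre.
- jar: closed jar, 64 mm across, 80 mm high; a bystander, origin under its centre.
- driver: screwdriver lying on the bench; a bystander.
Not all that is in view belongs to the job. What is shaped like the box_g but yellow is not meant.

How it is judged (in metres and radians):
On the way, in this order (a step that is already met when the one before it is completed fails the run):
1. all boxes stand flat on the case floor, bars up (x of box_a in the frame of case between -0.095 and 0.095 m and y of box_a in the frame of case between -0.065 and 0.065 m and z of each of box_a, box_b, box_c, box_d, box_e, box_f, box_g in the frame of case below 0.012 m and angle between each of box_a, box_b, box_c, box_d, box_e, box_f, box_g's own z axis and vertical below 0.1 rad and x of box_b in the frame of case between -0.095 and 0.095 m and y of box_b in the frame of case between -0.065 and 0.065 m and x of box_c in the frame of case between -0.095 and 0.095 m and y of box_c in the frame of case between -0.065 and 0.065 m and x of box_d in the frame of case between -0.095 and 0.095 m and y of box_d in the frame of case between -0.065 and 0.065 m and x of box_e in the frame of case between -0.095 and 0.095 m and y of box_e in the frame of case between -0.065 and 0.065 m and x of box_f in the frame of case between -0.095 and 0.095 m and y of box_f in the frame of case between -0.065 and 0.065 m and x of box_g in the frame of case between -0.095 and 0.095 m and y of box_g in the frame of case between -0.065 and 0.065 m), for 0.3 s.
2. the lid is closed edge to edge over the boxes (all of step 1 and value of joint lid below 0.03 rad), for 0.2 s.
3. the lock is slid home (value of joint lid below 0.03 rad and value of joint lock above 0.021 m), for 0.2 s.
At the end, for the whole second after the job is handed in: Every box present is inside the case, flat on its floor (origin under 12 mm above the bench, tilt under 0.1 rad), at rest; the lid is closed to under 0.03 rad and the lock slid past 21 of its 25 mm (all of step 1 and all of step 3 and linear speed of each of box_a, box_b, box_c, box_d, box_e, box_f, box_g below 0.02 m/s); the robot touches nothing.
It fails at once if a bystander is shifted more than 5 cm (distance of any of tape, jar, driver from where it was at the start of the episode above 0.05 m).
Of box_a, box_b, box_c, box_d, box_e, box_f, box_g only 5 to 6 are there at a start; the rules pass over those that are not, and their reading is None.
At some moment in a run one of box_a, box_b, box_c, box_d, box_e, box_f, box_g may be knocked a few centimetres aside while the robot is not near it.
It also fails if it takes over 210 s, if anything falls off the work surface, if the arm or the gripper's body presses on something with over 40 N, if the wrist force passes 120 N, or if a joint passes its speed limit or range.

## Robot

A 6-joint arm with a two-finger parallel gripper is mounted at the origin on the work surface. World frame = base frame: x ahead of the robot, y to its left, z up, the work surface at z = 0. Lengths are in m, angles in degrees, forces in N, time in s.
With the tool pointing down it reaches from about 0.3 to 0.75 m from the base axis. Payload 8.5 kg.
Tool frame: the origin (TCP) lies on the mounting face of the last link; the fingertips stand 173 mm ahead of it and the grasp point (between the pads) lies 155 mm ahead of it (env.tips_ahead is the distance from the TCP to the fingertips, in m); x points along the fingers, z is the direction in which the jaws open and shut, and the axes are right-handed (so a half turn about x gives the same grasp; the last joint's range is limited). The gripper opens to 85 mm and grips with 20 to 120 N. Pads are 22 mm wide; open, the fingers measure 114 mm over their backs; the gripper's body (76 mm by 85 mm) begins 54 mm behind the grasp point. The pads swing forward as they close: fully open they stand 13 mm farther back than shut.
Start: joints at [57.336, 21.807, 74.336, -0, 83.858, -12.336], TCP at [0.191, 0.516, 0.405] pointing down, gripper open.
Joint ranges: [-178.18, 178.18], [-50.72, 133.34], [12.68, 142.11], [-81.47, 261.47], [9.98, 163.14], [-165.26, 165.26]. Speed limits (degrees/s): [136.94, 136.94, 180, 180, 180, 180].

## Interface

Orientations are given as a 3x3 rotation matrix whose columns are the frame's x, y, z axes.
In Python, from rig import env, optics gives the robot as it stands.
- The arm moves only by the shell command python3 -m inch 'ROWS' [FORCE]. ROWS is JSON, a list of rows, each a list of 3 entries, a list of its own where there are three numbers: the closure, from -1 (fully open) to 1 (shut), then the shift along the tool's x, y, z in units of 30 mm (1.0 is 30 mm), then the turn about the tool's x in units of 5 degrees (1.0 is 5 degrees). In form: [[hand, [x, y, z], yaw], ...]. A call has exactly 8 rows; each row shifts and turns the commanded pose from where the row before left it, along the tool's axes as they then stand; what a row does not reach is not made up. A row lasts 1/12 s, in which the tool goes at most 41.7 mm and 7.16 degrees, less where a joint would pass 70% of its speed; a pose out of reach is approached as far as the arm can. A call is refused whole if a number of a shift passes 1 or a number of a turn 1, either way. A call with a gripper value outside its range is refused whole. The fingers move at their own pace and stop on an object; FORCE is the grip in N (left out, the last holds). Time passes only in rows, so rows that do not move let the fingers close, or fill a call up. It gives the time, the measured TCP pose, the force and the opening at its end, in the units of the state.
- env.observe(): the state, without advancing time (a new reading comes with each control period).
- optics.get_image(name): name is "scene" or "top"; returns the picture (480x640x3 uint8, red, green, blue); there is no depth.
- optics.camera_params(name): a dict with "fx", "fy", "cx", "cy" (pixels), "k1" (the pictures are not rectified: a ray, as slopes to the right and down, at radius r is drawn at 1 + k1 r^2 times it, then the intrinsics apply), "xyz" and "rotation" of the camera in the world. Camera axes: x right, y down, z forward; pixel columns grow to the right and rows downward; lengths in m; the calibration is good to about 2 mm. A picture is of the moment at which its call begins. camera_params takes no time and is no camera call.
- env.close_job(): hands the job in, once; it reports no verdict.
The state is a dict: "time_s": time; "q": joint angles; "qvel": joint speeds; "joint_efforts": joint torques, N m; "position": TCP position; "tool_rot": TCP orientation; "ft_force": force on the tool from outside, world axes, zero at the start; "wrist_torque": the same for the moment, N m; "grip_width": finger opening in m.
Only numpy, scipy, OpenCV 4.12 (cv2) and the standard library are available. Lean on these libraries where they do the work, as an engineer would, in place of code of your own. Each camera call takes 0.05 s, during which the arm holds its last target.

## Working session

There is one attempt and no reset: what is moved stays moved. The work goes in short steps, Python scripts to look and compute and a shell command to move; the robot and the scene stay as the last step left them, time stands still between calls to the robot, and variables do not carry over. Pictures are saved under pics/ and viewed, and the job is handed in when it is done.

```bash
ls; mkdir -p pics; python3 - <<'E'
from rig import env, optics
import cv2,json
s=env.observe();print(s)
for n in("scene","top"):
    print(n,optics.camera_params(n))
    cv2.imwrite(f"pics/{n}0.png",optics.get_image(n)[:,:,::-1])
E
```

```text
pics
{'time_s': 0.0, 'q': array([ 5.73345299e+01,  2.18410039e+01,  7.43869426e+01,  1.93788184e-03,
        8.38596634e+01, -1.23354328e+01]), 'qvel': array([ 0.00169412, -0.00374232, -0.01257067,  0.06785772, -0.03806439,
        0.00266415]), 'joint_efforts': array([ 1.42944595e-03, -4.48463702e+01, -2.31279570e+01, -1.28548995e-04,
        4.72577070e-03, -9.60919834e-06]), 'position': array([0.19105112, 0.51569302, 0.40409858]), 'tool_rot': array([[-8.53605192e-04, -9.37705505e-01,  3.47430074e-01],
       [-1.26908543e-03,  3.47430937e-01,  9.37704716e-01],
       [-9.99998830e-01,  3.59511168e-04, -1.48659725e-03]]), 'ft_force': array([0.4290008 , 0.0539674 , 0.28084038]), 'wrist_torque': array([-0.03875922, -0.02253103, -0.02059576]), 'grip_width': 0.08539280569982101}
scene {'fx': 499.0042731393496, 'fy': 499.0042731393496, 'cx': 326.8627882011946, 'cy': 235.20719052939776, 'k1': -0.02900075676811242, 'xyz': array([ 0.81586554, -0.59817413,  0.86637143]), 'rotation': array([[ 0.83445783,  0.44464382, -0.3255334 ],
       [ 0.55104706, -0.66767232,  0.5005605 ],
       [ 0.00522149, -0.59708085, -0.80216407]])}
top {'fx': 464.1439681520587, 'fy': 464.1439681520587, 'cx': 322.4203126016378, 'cy': 238.99255656816976, 'k1': -0.11721547469134959, 'xyz': array([ 0.39227595, -0.10810138,  1.06066108]), 'rotation': array([[-0.01961446, -0.99590197,  0.08828666],
       [-0.99962994,  0.02119904,  0.01704633],
       [-0.01884807, -0.08791963, -0.99594924]])}
```

View pics/top0.png

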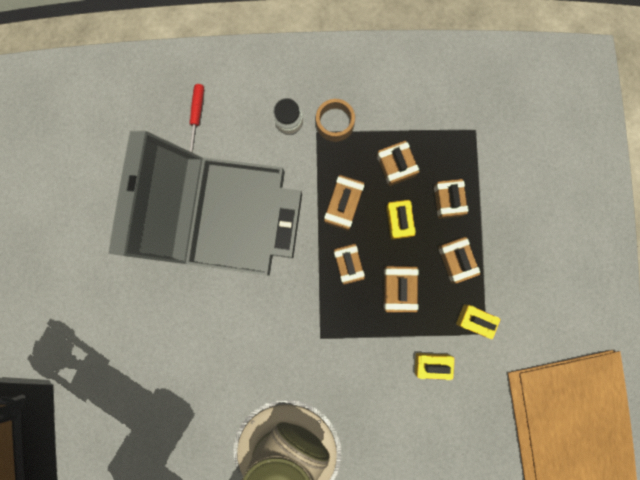

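View pics/scene0.png

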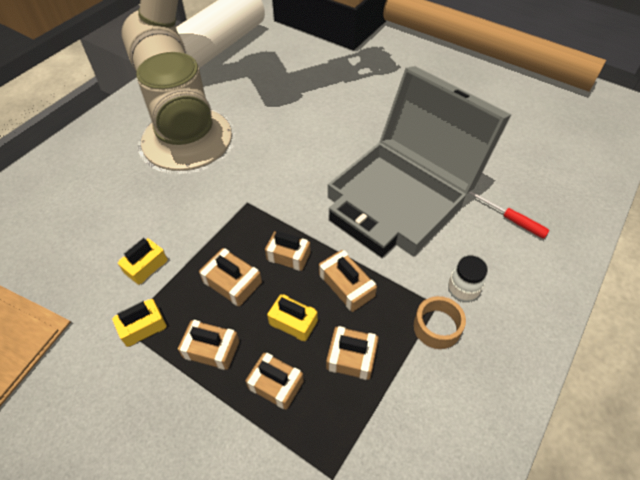

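```bash
cat > h.py <<'E'
import numpy as np, cv2
from rig import env, optics
from scipy.optimize import minimize
P={n:optics.camera_params(n) for n in("top","scene")}
def proj(n,X):
    p=P[n];c=(np.atleast_2d(X)-p["xyz"])@p["rotation"]
    s=c[:,:2]/c[:,2:];r2=(s**2).sum(1,keepdims=True);s=s*(1+p["k1"]*r2)
    return s*[p["fx"],p["fy"]]+[p["cx"],p["cy"]]
def unproj(n,uv,z):
    p=P[n];d=(np.atleast_2d(uv)-[p["cx"],p["cy"]])/[p["fx"],p["fy"]];s=d.copy()
    for _ in range(20): s=d/(1+p["k1"]*(s**2).sum(1,keepdims=True))
    r=np.c_[s,np.ones(len(s))]@p["rotation"].T
    return p["xyz"]+r*((z-p["xyz"][2])/r[:,2])[:,None]
def snap(n,name,crop=None,k=1):
    im=optics.get_image(n);o=im[:,:,::-1]
    if crop: x0,y0,x1,y1=crop;o=o[y0:y1,x0:x1]
    if k!=1:o=cv2.resize(o,None,fx=k,fy=k,interpolation=cv2.INTER_CUBIC)
    cv2.imwrite(f"pics/{name}.png",o);return im
E
python3 - <<'E'
from h import *
snap("top","crop_top",(310,120,500,345),2.6)
snap("scene","crop_sc",(160,210,440,420),2.8)
im=snap("top","case",(100,120,310,285),3.7)
E
```

```text
(no output)
```

View pics/crop_top.png

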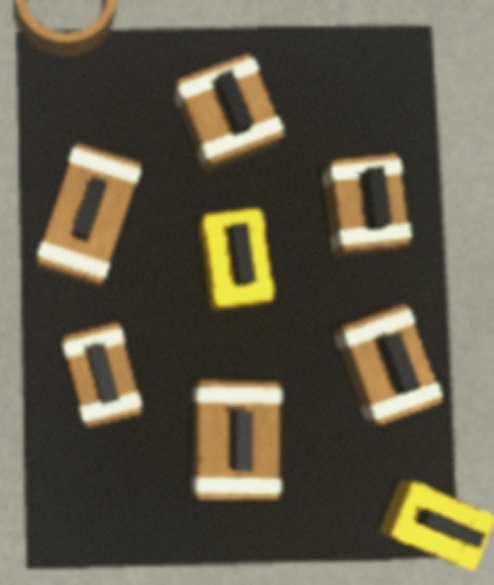

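View pics/case.png

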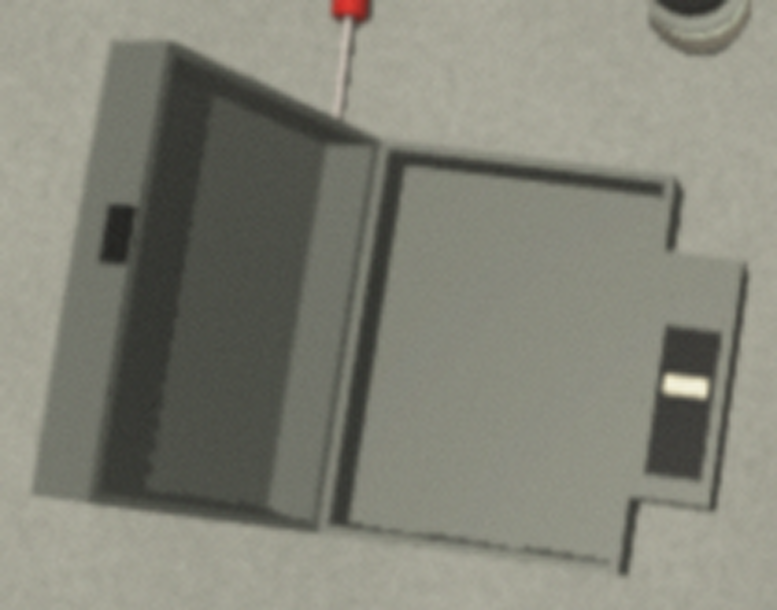

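View pics/crop_sc.png

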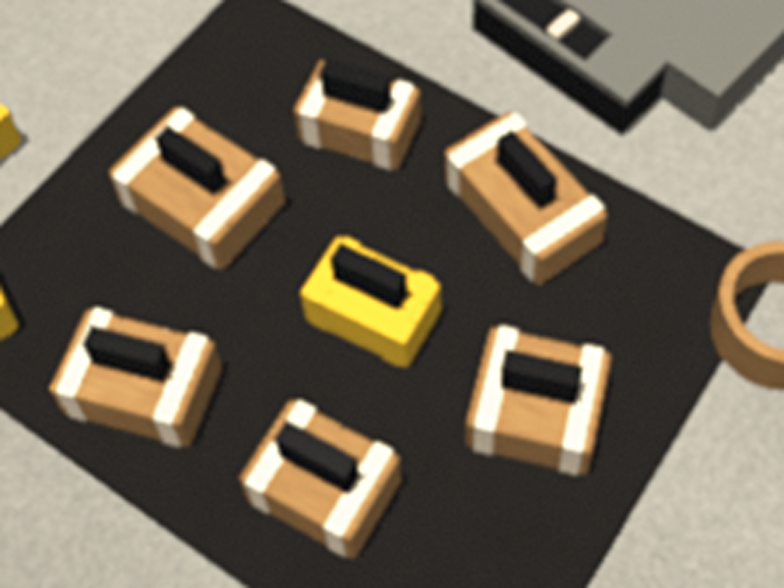

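```bash
cat >> h.py <<'E'
DIM=dict(a=(.110,.060),b=(.100,.070),c=(.090,.060),d=(.090,.050),e=(.080,.070),f=(.080,.060),g=(.080,.050))
def cub(x,y,yaw,lx,ly,z0,z1):
    c,s=np.cos(yaw),np.sin(yaw);R=np.array([[c,-s],[s,c]])
    q=np.array([[i*lx/2,j*ly/2] for i in(-1,1) for j in(-1,1)])@R.T+[x,y]
    return np.r_[np.c_[q,np.full(4,z0)],np.c_[q,np.full(4,z1)]]
K=8
def hullfill(img,uv,v,o,sc=K):
    h=cv2.convexHull(((uv-o+.5)*sc-.5).astype(np.float32))
    cv2.fillConvexPoly(img,np.round(h*16).astype(np.int32),v,shift=4)
def rend(n,pose,dim,o,wh,z=0.):
    m=np.zeros((wh[1]*K,wh[0]*K),np.float32)
    hullfill(m,proj(n,cub(*pose,*dim,z,z+.04)),1.,o)
    hullfill(m,proj(n,cub(*pose,.05,.014,z+.04,z+.07)),0.,o)
    return cv2.GaussianBlur(cv2.resize(m,wh,interpolation=cv2.INTER_AREA),(0,0),.7)
def soft(im,lo=60,hi=140):
    return np.clip((im.max(2).astype(np.float32)-lo)/(hi-lo),0,1)
def brown(im,px,w=34):
    u,v=int(px[0]),int(px[1]);o=np.array([u-w,v-w]);c=im[v-w:v+w,u-w:u+w]
    f=soft(c);m=(f>.4).astype(np.uint8);m=cv2.morphologyEx(m,cv2.MORPH_CLOSE,np.ones((3,3)))
    k,l,st,ce=cv2.connectedComponentsWithStats(m);i=l[w-8:w+8,w-8:w+8];i=np.bincount(i[i>0]).argmax()
    g=cv2.dilate((l==i).astype(np.uint8),np.ones((5,5)));return f*g,o,(2*w,2*w)
def fitbox(n,im,px,letter=None,yaw0=None,w=34,z=0.):
    f,o,wh=brown(im,px,w);ys,xs=np.where(f>.5);c=unproj(n,[[xs.mean()+o[0],ys.mean()+o[1]]],z+.03)[0]
    out=[]
    for L in ([letter] if letter else DIM):
        best=None
        for y0 in ([yaw0] if yaw0 is not None else np.radians(range(0,180,20))):
            def E(p): return float(((rend(n,(p[0]/1000,p[1]/1000,p[2]/57.3),DIM[L],o,wh,z)-f)**2).sum())
            x0=[c[0]*1000,c[1]*1000,y0*57.3]
            r=minimize(E,x0,method="Nelder-Mead",options=dict(initial_simplex=[x0,[x0[0]+5,*x0[1:]],[x0[0],x0[1]+5,x0[2]],[x0[0],x0[1],x0[2]+8]],xatol=.05,fatol=.01,maxiter=120))
            if best is None or r.fun<best[0]:best=(r.fun,r.x)
        out.append((best[0],L,best[1]))
    return sorted(out,key=lambda t:t[0])
E
cat > f.py <<'E'
from h import *
im=optics.get_image("top");cv2.imwrite("pics/cur_top.png",im[:,:,::-1]);im2=optics.get_image("scene")
for px in [(344,201),(398,160),(452,197),(460,259),(402,288),(349,264)]:
    r=fitbox("top",im,px)
    print(px,[(round(e,1),l,np.round(x,1)) for e,l,x in r[:2]])
    x=r[0][2];q=proj("scene",[x[0]/1000,x[1]/1000,.03])[0]
    r=fitbox("scene",im2,q,yaw0=x[2]/57.3,w=45)
    print("   ",[(round(e,1),l,np.round(x,1)) for e,l,x in r[:2]])
E
time python3 f.py
```

```text
(344, 201) [(np.float64(35.7), 'a', array([ 567.3, -140.2,  160.5])), (np.float64(165.3), 'b', array([ 567.5, -140. ,  160. ]))]
    [(np.float64(1542.0), 'a', array([ 564.3, -138.1,  158.8])), (np.float64(1597.8), 'b', array([ 563.7, -136.4,  155. ]))]
(398, 160) [(np.float64(96.7), 'e', array([ 657.2, -265.1,  199.1])), (np.float64(100.5), 'f', array([ 657.1, -265.2,   19.9]))]
    [(np.float64(86.0), 'e', array([ 655. , -264.3,  199.7])), (np.float64(189.6), 'f', array([ 654.7, -264. ,  199. ]))]
(452, 197) [(np.float64(94.1), 'g', array([ 572.2, -385.3,    4.9])), (np.float64(117.5), 'f', array([ 571.6, -383.8,    5.2]))]
    [(np.float64(112.4), 'f', array([ 569.3, -383. ,    4.2])), (np.float64(244.0), 'g', array([ 569.3, -383.1,    5.1]))]
(460, 259) [(np.float64(85.8), 'd', array([ 431.1, -398. ,   17.6])), (np.float64(104.1), 'c', array([ 430.6, -396.6,  198.3]))]
    [(np.float64(126.1), 'f', array([ 426.8, -396.3,   18.3])), (np.float64(173.6), 'c', array([ 428.9, -395.9,   17.5]))]
(402, 288) [(np.float64(58.0), 'b', array([ 369.3, -262.3,   -1.6])), (np.float64(193.2), 'a', array([ 370.4, -261.8,  178.2]))]
    [(np.float64(137.0), 'b', array([ 367.4, -261.2,   -3. ])), (np.float64(212.3), 'e', array([ 362.6, -260.6,   -2. ]))]
(349, 264) [(np.float64(26.8), 'g', array([ 427.1, -147.6,   13.7])), (np.float64(96.7), 'd', array([ 427.4, -147.5,  193.7]))]
    [(np.float64(69.7), 'g', array([ 425.1, -146.2,   13.8])), (np.float64(140.3), 'f', array([ 424.3, -144.3,   14.3]))]
real	1m24.098s
user	1m5.708s
sys	0m0.393s
```

```bash
python3 - <<'E'
from h import *
im=cv2.imread("pics/cur_top.png")[:,:,::-1]
for r in (190,250): 
  print(r); print(im[r if r!=250 else 259,425:482:1].tolist())
E
cat > pk.py <<'E'
import itertools,sys
D=dict(a=(110,60),b=(100,70),c=(90,60),d=(90,50),e=(80,70),f=(80,60),g=(80,50))
E
```

```text
190
[[42, 39, 34], [44, 42, 35], [44, 43, 36], [44, 42, 36], [41, 39, 33], [42, 40, 34], [40, 38, 32], [39, 36, 31], [48, 46, 38], [73, 70, 58], [88, 84, 71], [87, 79, 66], [86, 74, 57], [115, 92, 62], [163, 128, 81], [183, 141, 85], [184, 141, 85], [187, 143, 85], [185, 138, 81], [185, 140, 81], [187, 139, 81], [185, 139, 84], [153, 115, 67], [96, 73, 45], [51, 45, 35], [33, 31, 27], [38, 36, 30], [43, 38, 34], [52, 51, 44], [53, 54, 48], [57, 56, 50], [54, 52, 47], [65, 61, 49], [107, 86, 59], [158, 121, 73], [180, 136, 79], [184, 139, 81], [186, 141, 83], [177, 134, 79], [128, 97, 62], [72, 59, 43], [48, 46, 40], [46, 45, 38], [45, 45, 39], [44, 43, 38], [44, 43, 38], [46, 45, 41], [44, 43, 37], [46, 46, 41], [46, 43, 39], [47, 46, 40], [46, 45, 39], [46, 45, 40], [61, 60, 52], [97, 97, 85], [137, 136, 123], [158, 157, 144]]
250
[[43, 41, 33], [42, 40, 33], [42, 40, 34], [44, 42, 34], [39, 36, 29], [43, 39, 33], [40, 38, 31], [41, 38, 31], [44, 42, 34], [42, 41, 32], [43, 41, 33], [42, 39, 31], [43, 40, 33], [41, 40, 32], [45, 42, 35], [42, 41, 33], [40, 37, 29], [47, 41, 28], [63, 51, 33], [66, 52, 34], [74, 60, 36], [106, 78, 48], [153, 115, 67], [181, 136, 79], [185, 139, 79], [190, 143, 84], [187, 142, 82], [189, 143, 84], [190, 142, 82], [189, 143, 83], [182, 137, 80], [154, 115, 68], [101, 77, 46], [54, 44, 30], [40, 37, 29], [37, 35, 29], [46, 43, 38], [54, 52, 47], [61, 60, 53], [62, 61, 55], [62, 59, 53], [65, 62, 55], [87, 75, 59], [141, 110, 71], [181, 136, 81], [190, 144, 85], [190, 144, 86], [189, 142, 85], [182, 138, 83], [150, 120, 72], [84, 69, 46], [49, 46, 39], [47, 45, 39], [47, 45, 39], [46, 46, 39], [48, 46, 39], [51, 47, 42]]
```

```bash
cat >> h.py <<'E'
def quad(pose,pts):
    x,y,a=pose;c,s=np.cos(a),np.sin(a);p=np.array(pts,float)
    return np.c_[x+c*p[:,0]-s*p[:,1],y+s*p[:,0]+c*p[:,1],p[:,2]]
def regions(n,pose,dim,z=0.,strip=.012,zside=True):
    X,Y=dim[0]/2,dim[1]/2;t=z+.04;R=[]
    for sx,sy in((1,0),(-1,0),(0,1),(0,-1)):
        if sx: q=[(sx*X,-Y,z),(sx*X,Y,z),(sx*X,Y,t),(sx*X,-Y,t)]
        else: q=[(-X,sy*Y,z),(X,sy*Y,z),(X,sy*Y,t),(-X,sy*Y,t)]
        w=quad(pose,q);nrm=quad((0,0,pose[2]),[(sx,sy,0)])[0]
        if (P[n]["xyz"]-w.mean(0))@nrm>0: R.append(w)
    R.append(quad(pose,[(-X,-Y,t),(X,-Y,t),(X,Y,t),(-X,Y,t)]))
    st=[quad(pose,[(s*X,-Y,t),(s*X,Y,t),(s*(X-strip),Y,t),(s*(X-strip),-Y,t)]) for s in(1,-1)]
    R.append(st);R.append(cub(*pose,.05,.014,t,t+.03))
    return R
def model_err(n,pose,dim,g,o,wh,wt=None,z=0.,k=5):
    m=np.zeros((wh[1]*k,wh[0]*k),np.uint8)
    R=regions(n,pose,dim,z)
    for i,r in enumerate(R):
        for q in (r if isinstance(r,list) else [r]): hullfill(m,proj(n,q),i+1,o,k)
    A=[]
    for i in range(len(R)+1):
        a=cv2.GaussianBlur(cv2.resize((m==i).astype(np.float32),wh,interpolation=cv2.INTER_AREA),(0,0),.7);A.append(a.ravel())
    A=np.array(A).T;b=g.ravel()
    if wt is None: wt=np.ones(len(b))
    s=np.linalg.lstsq(A*wt[:,None],b*wt,rcond=None)[0];return float((((A@s-b)*wt)**2).sum()),s
def fit2(n,im,p0,L,z=0.,w=34,d0=(5,5,6)):
    """p0 mm,mm,deg"""
    u,v=np.round(proj(n,[p0[0]/1000,p0[1]/1000,z+.03])[0]).astype(int);o=np.array([u-w,v-w]);wh=(2*w,2*w)
    g=im[v-w:v+w,u-w:u+w].max(2).astype(np.float32)/255
    m=np.zeros((2*w,2*w),np.float32);hullfill(m,proj(n,cub(p0[0]/1000,p0[1]/1000,p0[2]/57.2958,DIM[L][0]+.02,DIM[L][1]+.02,z,z+.04)),1.,o,1);wt=m.ravel()
    E=lambda p:model_err(n,(p[0]/1000,p[1]/1000,p[2]/57.2958),DIM[L],g,o,wh,wt,z)[0]
    p0=np.array(p0,float)
    r=minimize(E,p0,method="Nelder-Mead",options=dict(initial_simplex=[p0,p0+[d0[0],0,0],p0+[0,d0[1],0],p0+[0,0,d0[2]]],xatol=.05,fatol=1e-4,maxiter=150))
    return r.fun,r.x
E
cat > f2.py <<'E'
from h import *
im=cv2.imread("pics/cur_top.png")[:,:,::-1]
im2=optics.get_image("scene")
for p in [(567,-140,160),(657,-265,19),(571,-384,5),(430,-397,18),(369,-262,-2),(427,-147,14)]:
    for n,I in (("top",im),("scene",im2)):
        r=sorted([(*fit2(n,I,p,L,w=34 if n=="top" else 50),L) for L in DIM],key=lambda t:t[0])
        print(p,n,[(round(e,2),l,np.round(x,1).tolist()) for e,x,l in r[:3]])
E
time python3 f2.py
```

```text
(567, -140, 160) top [(np.float64(11.62), 'a', [565.7, -139.7, 160.4]), (np.float64(35.2), 'c', [568.0, -140.4, 160.3]), (np.float64(37.43), 'd', [567.9, -139.5, 160.2])]
(567, -140, 160) scene [(np.float64(59.06), 'a', [566.3, -140.2, 159.5]), (np.float64(83.96), 'c', [563.0, -139.0, 159.4]), (np.float64(86.2), 'g', [564.8, -139.0, 159.9])]
(657, -265, 19) top [(np.float64(11.45), 'e', [655.1, -264.4, 19.9]), (np.float64(13.88), 'b', [655.2, -264.3, 19.5]), (np.float64(24.95), 'f', [655.8, -265.9, 19.5])]
(657, -265, 19) scene [(np.float64(23.43), 'e', [655.7, -265.0, 19.2]), (np.float64(37.91), 'b', [655.6, -265.2, 19.9]), (np.float64(59.68), 'f', [655.3, -264.0, 18.9])]
(571, -384, 5) top [(np.float64(11.62), 'f', [570.2, -382.7, 5.3]), (np.float64(22.64), 'a', [570.2, -382.7, 5.2]), (np.float64(25.06), 'c', [570.5, -382.8, 5.3])]
(571, -384, 5) scene [(np.float64(21.43), 'f', [570.6, -383.5, 5.3]), (np.float64(50.8), 'c', [572.0, -383.4, 4.9]), (np.float64(51.62), 'a', [571.5, -383.7, 4.9])]
(430, -397, 18) top [(np.float64(13.55), 'c', [430.9, -395.1, 18.3]), (np.float64(14.89),
[... 267 characters left out ...]
p [(np.float64(15.85), 'b', [369.2, -261.0, -2.2]), (np.float64(31.64), 'c', [369.5, -263.3, -1.5]), (np.float64(34.94), 'g', [370.1, -260.4, -1.5])]
(369, -262, -2) scene [(np.float64(16.53), 'b', [369.5, -262.2, -2.5]), (np.float64(63.35), 'c', [368.1, -261.1, -1.7]), (np.float64(69.22), 'e', [362.4, -261.3, -2.2])]
(427, -147, 14) top [(np.float64(10.13), 'g', [427.3, -147.4, 13.4]), (np.float64(22.83), 'd', [427.1, -147.3, 13.6]), (np.float64(33.46), 'f', [427.2, -146.9, 14.1])]
(427, -147, 14) scene [(np.float64(12.93), 'g', [426.6, -147.2, 13.6]), (np.float64(30.11), 'd', [427.5, -147.3, 13.8]), (np.float64(40.18), 'f', [426.2, -146.0, 14.2])]
real	0m52.072s
user	1m21.827s
sys	0m0.299s
```

```bash
cat >> h.py <<'E'
def rect(x0,x1,y0,y1,z): return np.array([(x0,y0,z),(x1,y0,z),(x1,y1,z),(x0,y1,z)],float)
def cpts(pose,p):  # mm case -> world
    p=np.atleast_2d(p).astype(float)/1000; return quad((pose[0]/1000,pose[1]/1000,pose[2]/57.2958),p)
def case_labels(n,pose,o,wh,k):
    S=(wh[1]*k,wh[0]*k)
    def M(*quads):
        m=np.zeros(S,np.uint8)
        for q in quads: hullfill(m,proj(n,cpts(pose,q)),1,o,k)
        return m.astype(bool)
    L=np.zeros(S,np.uint8)
    L[M(np.r_[rect(-122,122,-92,92,0),rect(-122,122,-92,92,46)])]=1
    L[M(np.r_[rect(-75,75,-140,-92,0),rect(-75,75,-140,-92,46)])]=2
    L[M(rect(-75,75,-140,-92,46),rect(-122,122,-92,92,46))]=3
    op=M(rect(-116,116,-86,86,46))
    ws=[[(x,-86,6),(x,86,6),(x,86,46),(x,-86,46)] for x in(-116,116)]+[[(-116,y,6),(116,y,6),(116,y,46),(-116,y,46)] for y in(-86,86)]
    L[op]=4
    fl=M(rect(-116,116,-86,86,6))
    for i,w in enumerate(ws): L[M(np.array(w))&op&~fl]=5+i
    L[M(rect(-60,30,-133,-99,46))]=9
    L[M(rect(-13,-3,-129,-103,46))]=10
    return L
def case_fit(n,im,p0,d0=(6,6,4)):
    q=proj(n,cpts(p0,np.r_[rect(-135,135,-150,84,0),rect(-135,135,-150,84,46)]))
    lo=np.floor(q.min(0)).astype(int);hi=np.ceil(q.max(0)).astype(int);wh=tuple((hi-lo).tolist());k=4
    g=im[lo[1]:hi[1],lo[0]:hi[0]].max(2).astype(np.float32)/255
    wt=np.zeros((wh[1],wh[0]),np.float32);hullfill(wt,proj(n,cpts(p0,rect(-132,132,-150,84,46))),1.,lo,1);wt=wt.ravel()
    def E(p):
        L=case_labels(n,p,lo,wh,k)
        A=np.array([cv2.GaussianBlur(cv2.resize((L==i).astype(np.float32),wh,interpolation=cv2.INTER_AREA),(0,0),.7).ravel() for i in range(11)]).T
        s=np.linalg.lstsq(A*wt[:,None],g.ravel()*wt,rcond=None)[0];return float((((A@s-g.ravel())*wt)**2).sum())
    p0=np.array(p0,float)
    r=minimize(E,p0,method="Nelder-Mead",options=dict(initial_simplex=[p0,p0+[d0[0],0,0],p0+[0,d0[1],0],p0+[0,0,d0[2]]],xatol=.05,fatol=1e-4,maxiter=150))
    return r.fun,r.x
E
python3 - <<'E'
from h import *
# initial from slider + slot: crop px->full
f=lambda x,y:(100+x/3.7,120+y/3.7)
w=unproj("top",[f(686,386)],.046)[0]; print("slider",w)
a=-7.6/57.3;c,s=np.cos(a),np.sin(a);o=w[:2]-np.array([c*-.008+s*.116,s*-.008-c*.116]);print(o)
for n in("top","scene"):
    im=optics.get_image(n)
    for p in [(o[0]*1000,o[1]*1000,-7.6)]:
        print(n,case_fit(n,im,p), case_fit(n,im,(p[0]+4,p[1]-5,p[2]+2)))
E
```

```text
slider [ 0.51644289 -0.00970729  0.046     ]
[0.53971324 0.10421589]
top (np.float64(7.405804634094238), array([540.53272201, 105.54295473,  -8.43047076])) (np.float64(7.660259246826172), array([540.82822527, 105.53267434,  -8.65349936]))
scene (np.float64(14.253982543945312), array([540.36116466, 104.78318188,  -8.59177806])) (np.float64(15.57086181640625), array([540.55889392, 105.01890415,  -8.4498617 ]))
```

```bash
cat > pk.py <<'E'
import sys
sys.setrecursionlimit(10000)
D=dict(a=(110,60),b=(100,70),c=(90,60),e=(80,70),f=(80,60),g=(80,50))
def solve(sx,sy):
    W,H=232-sx,172-sy;sols={}
    def rec(pl,rem):
        if not rem:
            key=tuple(sorted((l,w<h) for l,x,y,w,h in pl));sols.setdefault((key,tuple(sorted((l,round(x),round(y)) for l,x,y,w,h in pl))),list(pl));return
        if len(sols)>20000:return
        xs=sorted({0}|{x+w for _,x,y,w,h in pl});ys=sorted({0}|{y+h for _,x,y,w,h in pl})
        for l in rem:
            for r in(0,1):
                w,h=D[l][r]+sx,D[l][1-r]+sy
                for x in xs:
                    if x+w>W+1e-9:continue
                    for y in ys:
                        if y+h>H+1e-9 :continue
                        # canonical order: place in increasing (x,y)
                        if pl and (x,y)<(pl[-1][1],pl[-1][2]):continue
                        if all(x+w<=a+1e-9 or a+c<=x+1e-9 or y+h<=b+1e-9 or b+d<=y+1e-9 for _,a,b,c,d in pl):
                            pl.append((l,x,y,w,h));rec(pl,[k for k in rem if k!=l]);pl.pop()
    rec([],list(D));return sols
for s in(0.28,.5,.6,1,1.5,2,3):
    S=solve(s,s);print(s,len(S))
    if S:last=(s,S)
s,S=last
for k,v in list(S.items())[:12]:print([(l,x,y,w,h) for l,x,y,w,h in v])
E
time python3 pk.py
```

```text
0.28 3283
0.5 3243
0.6 675
1 33
1.5 33
2 33
3 33
[('a', 0, 0, 63, 113), ('g', 0, 113, 83, 53), ('b', 63, 0, 73, 103), ('f', 83, 103, 83, 63), ('e', 136, 0, 83, 73), ('c', 166, 73, 63, 93)]
[('a', 0, 0, 63, 113), ('g', 0, 113, 83, 53), ('c', 63, 0, 93, 63), ('b', 83, 63, 73, 103), ('e', 156, 0, 73, 83), ('f', 156, 83, 63, 83)]
[('a', 0, 0, 63, 113), ('g', 0, 113, 83, 53), ('c', 63, 0, 93, 63), ('b', 83, 63, 73, 103), ('f', 156, 0, 63, 83), ('e', 156, 83, 73, 83)]
[('a', 0, 0, 63, 113), ('g', 0, 113, 83, 53), ('c', 63, 0, 63, 93), ('e', 83, 93, 83, 73), ('b', 126, 0, 103, 73), ('f', 166, 73, 63, 83)]
[('a', 0, 0, 63, 113), ('g', 0, 113, 83, 53), ('e', 63, 0, 83, 73), ('c', 83, 73, 63, 93), ('b', 146, 0, 73, 103), ('f', 146, 103, 83, 63)]
[('a', 0, 0, 63, 113), ('g', 0, 113, 83, 53), ('e', 63, 0, 83, 73), ('c', 83, 73, 63, 93), ('f', 146, 0, 83, 63), ('b', 146, 63, 73, 103)]
[('a', 0, 0, 63, 113), ('g', 0, 113, 83, 53), ('e', 63, 0, 73, 83), ('f', 83, 83, 63, 83), ('c', 136, 0, 93, 63), ('b', 146, 63, 73, 103)]
[('a', 0, 0, 63, 113), ('g', 0, 113, 83, 53), ('f', 63, 0, 63, 83), ('e', 83, 83, 83, 73), ('b', 126, 0, 103, 73), ('c', 166, 73, 63, 93)]
[('a', 0, 0, 63, 113), ('g', 0, 113, 83, 53), ('f', 63, 0, 63, 83), ('e', 83, 83, 73, 83), ('b', 126, 0, 103, 73), ('c', 156, 73, 63, 93)]
[('a', 0, 0, 63, 113), ('g', 0, 113, 83, 53), ('f', 63, 0, 63, 83), ('e', 83, 83, 73, 83), ('c', 126, 0, 93, 63), ('b', 156, 63, 73, 103)]
[('b', 0, 0, 73, 103), ('a', 0, 103, 113, 63), ('e', 73, 0, 73, 83), ('g', 113, 83, 53, 83), ('f', 146, 0, 83, 63), ('c', 166, 63, 63, 93)]
[('b', 0, 0, 73, 103), ('a', 0, 103, 113, 63), ('f', 73, 0, 63, 83), ('g', 113, 83, 53, 83), ('e', 136, 0, 83, 73), ('c', 166, 73, 63, 93)]
real	0m16.210s
user	0m15.972s
sys	0m0.047s
```

```bash
cat > to.py <<'E'
# usage: to.py X Y Z PHI  (mm, deg; PHI world angle of tool z)  or  case: to.py case cx cy Z rot
import sys,numpy as np
from rig import env
s=env.observe();p=s["position"]*1000;R=s["tool_rot"]
a=sys.argv[1:]
CX,CY,CA=540.5,105.2,-8.5
if a[0]=="case":
    t=np.radians(CA);cx,cy=float(a[1]),float(a[2])
    X=CX+np.cos(t)*cx-np.sin(t)*cy;Y=CY+np.sin(t)*cx+np.cos(t)*cy;Z=float(a[3]);ph=CA+float(a[4])
else: X,Y,Z,ph=map(float,a[:4])
cur=np.degrees(np.arctan2(R[1,2],R[0,2]))
d=(ph-cur+180)%360-180
t=np.radians(ph);tz=np.array([np.cos(t),np.sin(t),0]);tx=np.array([0,0,-1.]);ty=np.cross(tz,tx)
D=np.array([X,Y,Z])-p
print("t",round(s["time_s"],2),"pos",p.round(1),"phi",round(cur,2),"tiltcheck",(R[:,0]*1000).round(1),"q",s["q"].round(0))
print("target",round(X,1),round(Y,1),Z,round(ph,1),"TURN units",round(-d/5,2)," then SHIFT units x,y,z",round(D@tx/30,3),round(D@ty/30,3),round(D@tz/30,3), "|F|",s["ft_force"].round(1),"grip",round(s["grip_width"]*1000,1))
E
python3 -c "from rig import env;print(env.tips_ahead)"; python3 to.py 427 -147.4 300 -76.5
```

```text
0.1734
t 0.5 pos [191.1 515.7 404.7] phi 69.67 tiltcheck [   -0.    -0. -1000.] q [ 57.  22.  74.  -0.  84. -12.]
target 427.0 -147.4 300.0 -76.5 TURN units 29.23  then SHIFT units x,y,z 3.49 2.487 23.33 |F| [-0.  -0.4  0.2] grip 85.4
```

```bash
python3 -m inch '[[-1,[0,0,0],1],[-1,[0,0,0],1],[-1,[0,0,0],1],[-1,[0,0,0],1],[-1,[0,0,0],1],[-1,[0,0,0],1],[-1,[0,0,0],1],[-1,[0,0,0],1]]' 40
python3 -m inch '[[-1,[0,0,0],1],[-1,[0,0,0],1],[-1,[0,0,0],1],[-1,[0,0,0],1],[-1,[0,0,0],1],[-1,[0,0,0],1],[-1,[0,0,0],1],[-1,[0,0,0],1]]'
python3 -m inch '[[-1,[0,0,0],1],[-1,[0,0,0],1],[-1,[0,0,0],1],[-1,[0,0,0],1],[-1,[0,0,0],1],[-1,[0,0,0],1],[-1,[0,0,0],1],[-1,[0,0,0],1]]'
python3 -m inch '[[-1,[0,0,0],1],[-1,[0,0,0],1],[-1,[0,0,0],1],[-1,[0,0,0],1],[-1,[0,0,0],1],[-1,[0,0,0],0.23],[-1,[0,0,0],0],[-1,[0,0,0],0]]'
python3 to.py 427 -147.4 300 -76.5
```

```text
time_s: 1.17
position: [0.191, 0.5157, 0.4047]
tool_rot: [[0.0, -0.491, 0.871], [0.0, 0.871, 0.491], [-1.0, 0.0, 0.0]]
ft_force: [-0.1, -0.1, 0.2]
grip_width: 0.0852
time_s: 1.83
position: [0.1911, 0.5157, 0.4047]
tool_rot: [[-0.0, 0.184, 0.983], [-0.0, 0.983, -0.184], [-1.0, -0.0, -0.0]]
ft_force: [-0.1, -0.1, 0.3]
grip_width: 0.0856
time_s: 2.5
position: [0.1911, 0.5157, 0.4047]
tool_rot: [[0.0, 0.772, 0.635], [-0.0, 0.635, -0.772], [-1.0, 0.0, 0.0]]
ft_force: [0.7, 0.1, 0.6]
grip_width: 0.0855
time_s: 3.17
position: [0.1911, 0.5157, 0.4047]
tool_rot: [[0.0, 0.972, 0.236], [0.0, 0.236, -0.972], [-1.0, 0.0, 0.0]]
ft_force: [-0.6, -0.3, -0.7]
grip_width: 0.0853
t 3.17 pos [191.1 515.7 404.7] phi -76.34 tiltcheck [    0.     0. -1000.] q [ 57.  22.  74.  -0.  84. 134.]
target 427.0 -147.4 300.0 -76.5 TURN units 0.03  then SHIFT units x,y,z 3.491 2.487 23.329 |F| [-0.6 -0.3 -0.7] grip 85.3
```

```bash
python3 -m inch '[[-1,[0,0.1,1],0],[-1,[0,0.1,1],0],[-1,[0,0.1,1],0],[-1,[0,0.1,1],0],[-1,[0,0.1,1],0],[-1,[0,0.1,1],0],[-1,[0,0.1,1],0],[-1,[0,0.1,1],0]]'
python3 -m inch '[[-1,[0,0.1,1],0],[-1,[0,0.1,1],0],[-1,[0,0.1,1],0],[-1,[0,0.1,1],0],[-1,[0,0.1,1],0],[-1,[0,0.1,1],0],[-1,[0,0.1,1],0],[-1,[0,0.1,1],0]]'
python3 -m inch '[[-1,[0,0.15,1],0],[-1,[0,0.15,1],0],[-1,[0,0.15,1],0],[-1,[0,0.15,1],0],[-1,[0,0.15,1],0],[-1,[0.1,0.15,1],0],[-1,[0.4,0,1],0],[-1,[0.5,0,0.33],0]]'
python3 to.py 427 -147.4 300 -76.5
cat > chk.py <<'E'
# refit remaining boxes given as L x y yaw ...
import sys
from h import *
a=sys.argv[1:];im=snap("top",f"t{int(env.observe()['time_s']*100)}");
for i in range(0,len(a),4):
    L=a[i];p=tuple(map(float,a[i+1:i+4]));e,x=fit2("top",im,p,L);print(L,round(e,1),x.round(1))
E
python3 chk.py g 427 -147.4 13.5 f 570 -383 5.3
```

```text
time_s: 3.83
position: [0.2706, 0.2866, 0.4049]
tool_rot: [[0.0, 0.972, 0.236], [0.0, 0.236, -0.972], [-1.0, 0.0, -0.0]]
ft_force: [1.3, 0.3, 0.6]
grip_width: 0.0853
time_s: 4.5
position: [0.35, 0.0588, 0.4049]
tool_rot: [[0.001, 0.972, 0.236], [-0.0, 0.236, -0.972], [-1.0, 0.001, 0.0]]
ft_force: [0.7, 0.5, -0.0]
grip_width: 0.0852
time_s: 5.17
position: [0.4285, -0.1505, 0.3749]
tool_rot: [[0.002, 0.972, 0.234], [-0.002, 0.234, -0.972], [-1.0, 0.002, 0.003]]
ft_force: [0.2, -0.2, 0.1]
grip_width: 0.0852
t 5.17 pos [ 428.5 -150.5  374.9] phi -76.48 tiltcheck [    2.4    -2.4 -1000. ] q [-34.  14.  92.  -0.  74.  42.]
target 427.0 -147.4 300.0 -76.5 TURN units 0.0  then SHIFT units x,y,z 2.495 -0.025 -0.113 |F| [ 0.2 -0.2  0.1] grip 85.2
g 25.9 [ 449.2 -159.    35.1]
f 11.7 [ 570.5 -382.8    5.2]
```

```bash
python3 - <<'E'
from h import *
snap("scene","s_a",(160,160,480,420),2.4)
E
```

```text
(no output)
```

View pics/s_a.png

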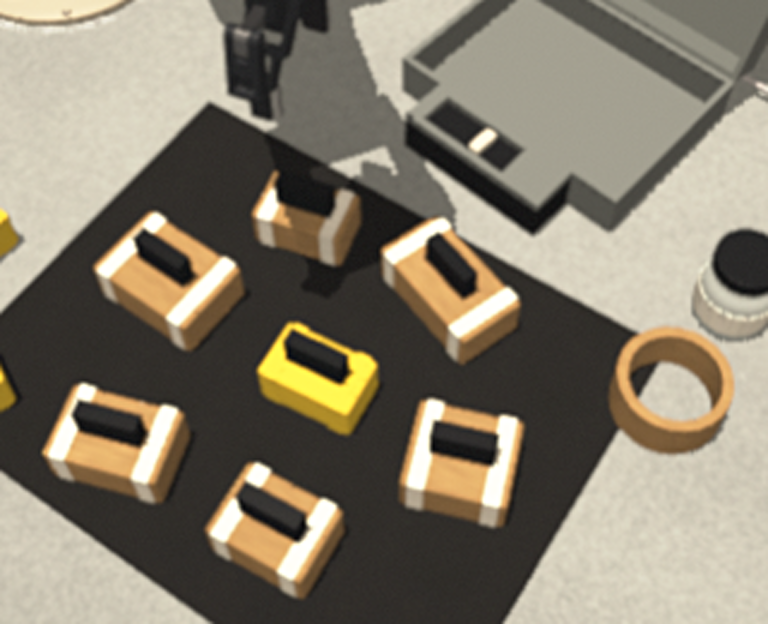

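```bash
python3 to.py 427 -147.3 219 -76.5
```

```text
t 5.27 pos [ 427.7 -148.7  372.9] phi -76.52 tiltcheck [   -3.3     2.1 -1000. ] q [-34.  14.  92.  -0.  74.  42.]
target 427.0 -147.3 219.0 -76.5 TURN units -0.0  then SHIFT units x,y,z 5.129 -0.011 -0.05 |F| [-0.2  0.6  0.4] grip 85.6
```

```bash
python3 -m inch '[[-1,[1,0,0],0],[-1,[1,0,0],0],[-1,[1,0,0],0],[-1,[0.8,0,0],0],[-1,[0.5,0,0],0],[-1,[0.3,0,0],0],[-1,[0,0,0],0],[-1,[0,0,0],0]]'
python3 to.py 427 -147.3 219 -76.5
```

```text
time_s: 5.93
position: [0.4278, -0.1467, 0.2374]
tool_rot: [[0.0, 0.972, 0.235], [-0.0, 0.235, -0.972], [-1.0, 0.0, 0.0]]
ft_force: [0.2, -0.1, 0.1]
grip_width: 0.0851
t 5.93 pos [ 427.8 -146.7  237.4] phi -76.39 tiltcheck [ 2.e-01 -0.e+00 -1.e+03] q [-34.  25. 103.   0.  52.  42.]
target 427.0 -147.3 219.0 -76.5 TURN units 0.02  then SHIFT units x,y,z 0.613 -0.03 0.014 |F| [ 0.2 -0.1  0.1] grip 85.1
```

```bash
python3 -m inch '[[-1,[0.6,-0.03,0.01],0.02],[-1,[0,0,0],0],[1,[0,0,0],0],[1,[0,0,0],0],[1,[0,0,0],0],[1,[0,0,0],0],[1,[0,0,0],0],[1,[0,0,0],0]]'
python3 to.py 427 -147.3 219 -76.5
```

```text
time_s: 6.6
position: [0.4269, -0.1478, 0.219]
tool_rot: [[0.0, 0.973, 0.232], [-0.0, 0.232, -0.973], [-1.0, 0.0, 0.001]]
ft_force: [-0.1, 3.6, -1.9]
grip_width: 0.0133
t 6.6 pos [ 426.9 -147.8  219. ] phi -76.58 tiltcheck [ 5.e-01 -4.e-01 -1.e+03] q [-34.  26. 105.  -0.  49.  42.]
target 427.0 -147.3 219.0 -76.5 TURN units -0.02  then SHIFT units x,y,z 0.0 0.008 -0.015 |F| [-0.1  3.6 -1.9] grip 13.3
```

```bash
python3 -m inch '[[1,[-0.5,0,0],0],[1,[-1,0,0],1],[1,[-1,0,0],1],[1,[-1,0,0],1],[1,[-0.3,0,0],1],[1,[0,0,0],0.4],[1,[0,0,0],0],[1,[0,0,0],0]]'
python3 to.py case -73 57 320 -90
```

```text
time_s: 7.27
position: [0.4266, -0.1476, 0.3324]
tool_rot: [[-0.001, 0.989, -0.148], [0.001, -0.148, -0.989], [-1.0, -0.001, -0.0]]
ft_force: [0.4, 0.4, -3.4]
grip_width: 0.0135
t 7.27 pos [ 426.6 -147.6  332.4] phi -98.5 tiltcheck [-9.e-01  6.e-01 -1.e+03] q [-34.  16.  96.  -0.  68.  64.]
target 476.7 172.4 320.0 -98.5 TURN units -0.0  then SHIFT units x,y,z 0.412 0.075 -10.795 |F| [ 0.4  0.4 -3.4] grip 13.5
```

```bash
python3 -m inch '[[1,[0,0.01,-1],0],[1,[0,0.01,-1],0],[1,[0,0.01,-1],0],[1,[0,0.01,-1],0],[1,[0,0.01,-1],0],[1,[0,0.01,-1],0],[1,[0,0.01,-1],0],[1,[0,0,-1],0]]'
python3 -m inch '[[1,[0,0,-1],0],[1,[0,0,-1],0],[1,[0,0,-0.6],0],[1,[0,0,-0.2],0],[1,[0,0,0],0],[1,[0,0,0],0],[1,[0,0,0],0],[1,[0,0,0],0]]'
python3 to.py case -73 57 226 -90
python3 - <<'E'
from h import *
snap("top","p_g",(100,120,310,285),3.7)
E
```

```text
time_s: 7.93
position: [0.4646, 0.0908, 0.332]
tool_rot: [[-0.002, 0.989, -0.148], [0.0, -0.148, -0.989], [-1.0, -0.002, 0.0]]
ft_force: [1.0, -0.7, -2.9]
grip_width: 0.013
time_s: 8.6
position: [0.4773, 0.1713, 0.3326]
tool_rot: [[-0.0, 0.989, -0.15], [-0.0, -0.15, -0.989], [-1.0, -0.0, 0.0]]
ft_force: [0.5, -0.3, -2.6]
grip_width: 0.0131
t 8.6 pos [477.3 171.3 332.6] phi -98.65 tiltcheck [-5.e-01 -3.e-01 -1.e+03] q [  6.  21.  88.  -0.  71. 105.]
target 476.7 172.4 226.0 -98.5 TURN units -0.03  then SHIFT units x,y,z 3.554 -0.023 -0.031 |F| [ 0.5 -0.3 -2.6] grip 13.1
```

View pics/p_g.png

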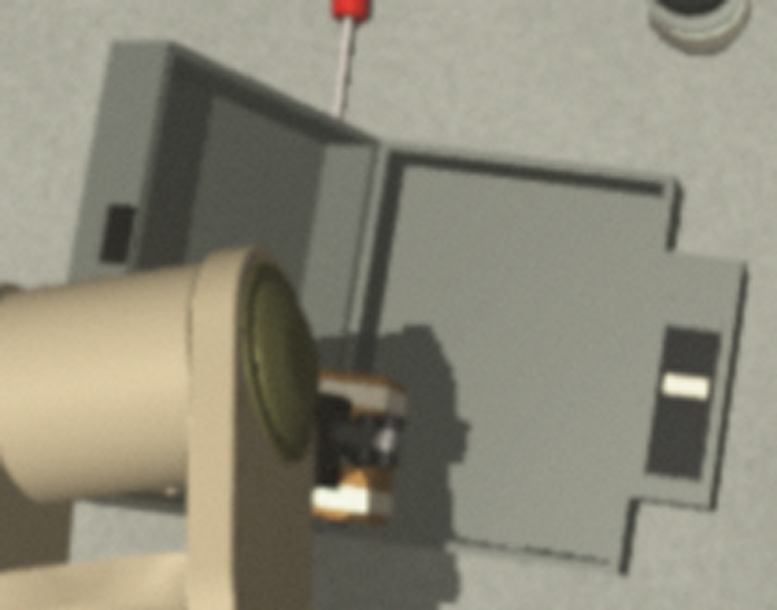

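```bash
python3 - <<'E'
from h import *
snap("scene","s_g")
E
```

```text
(no output)
```

View pics/s_g.png

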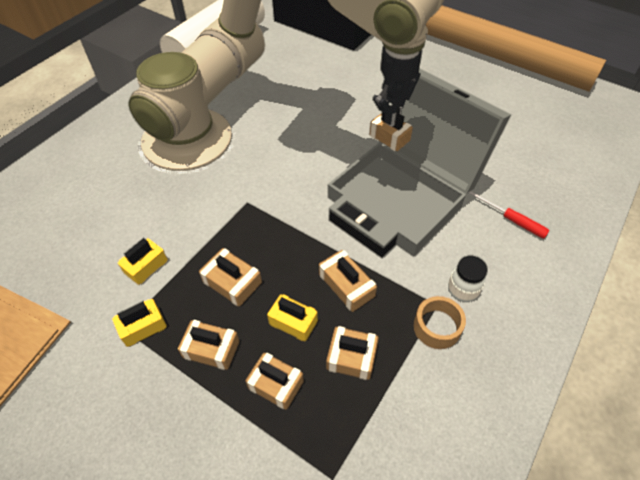

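```bash
python3 -m inch '[[1,[0.8,-0.02,-0.03],-0.03],[1,[0.8,0,0],0],[1,[0.8,0,0],0],[1,[0.5,0,0],0],[1,[0.2,0,0],0],[1,[0,0,0],0],[1,[0,0,0],0],[1,[0,0,0],0]]'
python3 to.py case -73 57 226 -90
```

```text
time_s: 9.37
position: [0.4771, 0.1732, 0.2408]
tool_rot: [[0.002, 0.989, -0.147], [0.0, -0.147, -0.989], [-1.0, 0.002, -0.001]]
ft_force: [-0.2, 0.1, -2.8]
grip_width: 0.0132
t 9.37 pos [477.1 173.2 240.8] phi -98.44 tiltcheck [ 2.2e+00  2.0e-01 -1.0e+03] q [  7.  28.  95.  -0.  57. 105.]
target 476.7 172.4 226.0 -98.5 TURN units 0.01  then SHIFT units x,y,z 0.495 -0.008 0.03 |F| [-0.2  0.1 -2.8] grip 13.2
```

```bash
python3 -m inch '[[1,[0.3,0,0.02],0],[1,[0.17,0,0],0],[1,[0,0,0],0],[1,[0,0,0],0],[0.2,[0,0,0],0],[0.2,[0,0,0],0],[0.2,[0,0,0],0],[0.2,[0,0,0],0]]'
python3 to.py case -73 57 320 -90
python3 -m inch '[[0.2,[-0.5,0,0],0],[0.2,[-1,0,0],0],[0.2,[-1,0,0],0],[0.2,[-1,0,0],0],[0.2,[-0.3,0,0],0],[-0.2,[0,0,0],0],[-0.2,[0,0,0],0],[-0.2,[0,0,0],0]]'
python3 chk.py a 565.9 -139.9 160 b 369.3 -261.6 -2.3 c 430.8 -395.4 18.2 e 655.3 -264.7 19.6 f 570.4 -383 5.3
python3 to.py 570.4 -383 320 -84.7
```

```text
time_s: 10.03
position: [0.4767, 0.1728, 0.2258]
tool_rot: [[0.0, 0.989, -0.147], [0.0, -0.147, -0.989], [-1.0, 0.0, -0.0]]
ft_force: [-1.2, 0.5, -0.7]
grip_width: 0.0341
t 10.03 pos [476.7 172.8 225.8] phi -98.43 tiltcheck [ 5.e-01  1.e-01 -1.e+03] q [  7.  30.  96.   0.  55. 105.]
target 476.7 172.4 320.0 -98.5 TURN units 0.01  then SHIFT units x,y,z -3.139 0.002 0.013 |F| [-1.2  0.5 -0.7] grip 34.1
time_s: 10.7
position: [0.4764, 0.1727, 0.3381]
tool_rot: [[-0.003, 0.989, -0.147], [-0.0, -0.147, -0.989], [-1.0, -0.003, 0.001]]
ft_force: [-0.0, -0.8, -0.1]
grip_width: 0.0513
a 10.8 [ 565.6 -139.7  160.4]
b 14.8 [ 369.3 -261.2   -1.7]
c 12.2 [ 430.7 -395.1   18.1]
e 10.9 [ 655.  -264.4   19.8]
f 11.3 [ 570.2 -382.7    5.4]
t 10.75 pos [476.5 172.7 338.1] phi -98.43 tiltcheck [-3.e+00 -3.e-01 -1.e+03] q [  7.  21.  87.   0.  72. 105.]
target 570.4 -383.0 320.0 -84.7 TURN units -2.75  then SHIFT units x,y,z 0.603 1.405 18.732 |F| [ 0.3  0.1 -0.4] grip 51.2
```

```bash
python3 -m inch '[[-0.3,[0,0,0],-1],[-0.3,[0,0,0],-1],[-0.3,[0,0,0],-0.75],[-0.3,[0,0,1],0],[-0.3,[0,0,1],0],[-0.3,[0,0,1],0],[-0.3,[0,0,1],0],[-0.3,[0,0,1],0]]'
python3 -m inch '[[-0.3,[0,0.1,1],0],[-0.3,[0,0.1,1],0],[-0.3,[0,0.1,1],0],[-0.3,[0,0.1,1],0],[-0.3,[0,0.1,1],0],[-0.3,[0,0.1,1],0],[-0.3,[0,0.1,1],0],[-0.3,[0,0.1,1],0]]'
python3 -m inch '[[-0.3,[0,0.2,1],0],[-0.3,[0,0.2,1],0],[-0.3,[0,0.2,1],0],[-0.3,[0,0,1],0],[-0.3,[0,0,1],0],[-0.3,[0,0,0.7],0],[-0.3,[0,0,0],0],[-0.3,[0,0,0],0]]'
python3 to.py 570.3 -382.9 219 -84.7
```

```text
time_s: 11.42
position: [0.4905, 0.022, 0.3383]
tool_rot: [[-0.002, 0.996, 0.093], [0.001, 0.093, -0.996], [-1.0, -0.002, -0.001]]
ft_force: [0.7, 0.3, 0.8]
grip_width: 0.0553
time_s: 12.08
position: [0.5368, -0.215, 0.338]
tool_rot: [[-0.002, 0.996, 0.093], [0.002, 0.093, -0.996], [-1.0, -0.002, -0.002]]
ft_force: [0.5, 0.4, 0.4]
grip_width: 0.0556
time_s: 12.75
position: [0.5704, -0.3828, 0.3374]
tool_rot: [[-0.002, 0.996, 0.091], [0.002, 0.091, -0.996], [-1.0, -0.002, -0.003]]
ft_force: [-0.1, 0.9, 0.3]
grip_width: 0.0557
t 12.75 pos [ 570.4 -382.8  337.4] phi -84.76 tiltcheck [   -2.2     2.4 -1000. ] q [-44.  39.  56.   0.  86.  41.]
target 570.3 -382.9 219.0 -84.7 TURN units -0.01  then SHIFT units x,y,z 3.948 -0.002 0.003 |F| [-0.1  0.9  0.3] grip 55.7
```

Descend and grip f.

```bash
python3 -m inch '[[-0.3,[1,0,0],0],[-0.3,[1,0,0],0],[-0.3,[0.9,0,0],0],[-0.3,[0.6,0,0],0],[-0.3,[0.3,0,0],0],[-0.3,[0.1,0,0],0],[-0.3,[0,0,0],0],[-0.3,[0,0,0],0]]'
python3 to.py 570.3 -382.9 219 -84.7
```

```text
time_s: 13.42
position: [0.5708, -0.3817, 0.224]
tool_rot: [[0.001, 0.996, 0.093], [-0.001, 0.093, -0.996], [-1.0, 0.001, 0.001]]
ft_force: [0.7, 0.0, 0.8]
grip_width: 0.0552
t 13.42 pos [ 570.8 -381.7  224. ] phi -84.65 tiltcheck [    1.5    -1.3 -1000. ] q [-44.  44.  64.   0.  72.  41.]
target 570.3 -382.9 219.0 -84.7 TURN units 0.01  then SHIFT units x,y,z 0.166 -0.022 0.037 |F| [0.7 0.  0.8] grip 55.2
```

```bash
python3 -m inch '[[-0.3,[0.06,-0.01,0.01],0],[1,[0,0,0],0],[1,[0,0,0],0],[1,[0,0,0],0],[1,[0,0,0],0],[1,[0,0,0],0],[1,[0,0,0],0],[1,[0,0,0],0]]'
python3 to.py 570.3 -382.9 219 -84.7
python3 -m inch '[[1,[-0.5,0,0],0],[1,[-1,0,0],1],[1,[-1,0,0],1],[1,[-1,0,0],0.76],[1,[-0.5,0,0],0],[1,[0,0,0],0],[1,[0,0,0],0],[1,[0,0,0],0]]'
python3 to.py case 10 52 330 -90
```

```text
time_s: 14.08
position: [0.5702, -0.3824, 0.221]
tool_rot: [[0.0, 0.996, 0.093], [-0.0, 0.093, -0.996], [-1.0, 0.0, 0.0]]
ft_force: [-0.4, -0.4, 1.4]
grip_width: 0.0131
t 14.08 pos [ 570.2 -382.4  221. ] phi -84.69 tiltcheck [ 2.e-01 -3.e-01 -1.e+03] q [-44.  44.  64.  -0.  72.  41.]
target 570.3 -382.9 219.0 -84.7 TURN units 0.0  then SHIFT units x,y,z 0.067 0.001 0.016 |F| [-0.4 -0.4  1.4] grip 13.1
time_s: 14.75
position: [0.5701, -0.3822, 0.3386]
tool_rot: [[-0.003, 0.989, -0.147], [0.003, -0.147, -0.989], [-1.0, -0.003, -0.002]]
ft_force: [-0.6, 0.3, -1.3]
grip_width: 0.0131
t 14.75 pos [ 570.1 -382.2  338.6] phi -98.46 tiltcheck [   -2.7     2.6 -1000. ] q [-44.  38.  56.   0.  86.  55.]
target 558.1 155.2 330.0 -98.5 TURN units 0.01  then SHIFT units x,y,z 0.286 -3.045 -17.655 |F| [-0.6  0.3 -1.3] grip 13.1
```

```bash
python3 -m inch '[[1,[0,-0.17,-1],0],[1,[0,-0.17,-1],0],[1,[0,-0.17,-1],0],[1,[0,-0.17,-1],0],[1,[0,-0.17,-1],0],[1,[0,-0.17,-1],0],[1,[0,-0.17,-1],0],[1,[0,-0.17,-1],0]]'
python3 -m inch '[[1,[0,-0.17,-1],0],[1,[0,-0.17,-1],0],[1,[0,-0.17,-1],0],[1,[0,-0.17,-1],0],[1,[0,-0.17,-1],0],[1,[0,-0.17,-1],0],[1,[0,-0.17,-1],0],[1,[0,-0.17,-1],0]]'
python3 -m inch '[[1,[0,-0.17,-1],0],[1,[0,-0.15,-0.6],0],[1,[0,0,-0.05],0],[1,[0,0,0],0],[1,[0,0,0],0],[1,[0,0,0],0],[1,[0,0,0],0],[1,[0,0,0],0]]'
python3 to.py case 10 52 228 -90
```

```text
time_s: 15.42
position: [0.5649, -0.1374, 0.3389]
tool_rot: [[-0.003, 0.989, -0.147], [0.002, -0.147, -0.989], [-1.0, -0.004, -0.001]]
ft_force: [1.5, -0.7, -1.3]
grip_width: 0.0131
time_s: 16.08
position: [0.5599, 0.106, 0.3389]
tool_rot: [[-0.004, 0.989, -0.147], [0.0, -0.147, -0.989], [-1.0, -0.004, 0.0]]
ft_force: [0.8, 0.8, -2.1]
grip_width: 0.0131
time_s: 16.75
position: [0.5583, 0.154, 0.3407]
tool_rot: [[-0.0, 0.989, -0.149], [-0.0, -0.149, -0.989], [-1.0, -0.0, 0.0]]
ft_force: [0.1, 0.4, -2.3]
grip_width: 0.0133
t 16.75 pos [558.3 154.  340.7] phi -98.55 tiltcheck [-2.e-01 -1.e-01 -1.e+03] q [  4.  28.  76.  -0.  77. 102.]
target 558.1 155.2 228.0 -98.5 TURN units -0.01  then SHIFT units x,y,z 3.757 -0.012 -0.036 |F| [ 0.1  0.4 -2.3] grip 13.3
```

```bash
python3 -m inch '[[1,[0.9,-0.01,-0.03],0],[1,[0.9,0,0],0],[1,[0.8,0,0],0],[1,[0.5,0,0],0],[1,[0.2,0,0],0],[1,[0,0,0],0],[1,[0,0,0],0],[1,[0,0,0],0]]'
python3 to.py case 10 52 227.5 -90
```

```text
time_s: 17.42
position: [0.5583, 0.1557, 0.2431]
tool_rot: [[0.002, 0.989, -0.148], [0.0, -0.148, -0.989], [-1.0, 0.002, -0.001]]
ft_force: [0.3, 0.4, -2.6]
grip_width: 0.0131
t 17.42 pos [558.3 155.7 243.1] phi -98.49 tiltcheck [ 2.4e+00  2.0e-01 -1.0e+03] q [  4.  34.  83.   0.  63. 102.]
target 558.1 155.2 227.5 -98.5 TURN units 0.0  then SHIFT units x,y,z 0.521 -0.005 0.018 |F| [ 0.3  0.4 -2.6] grip 13.1
```

```bash
python3 -m inch '[[1,[0.3,0,0.01],0],[1,[0.19,0,0],0],[1,[0,0,0],0],[1,[0,0,0],0],[0.2,[0,0,0],0],[0.2,[0,0,0],0],[0.2,[0,0,0],0],[0.2,[0,0,0],0]]'
python3 -m inch '[[0.2,[-0.5,0,0],0],[0.2,[-1,0,0],0],[0.2,[-1,0,0],0],[0.2,[-1,0,0],0],[0.2,[-0.3,0,0],0],[-0.2,[0,0,0],0],[-0.2,[0,0,0],0],[-0.2,[0,0,0],0]]'
python3 chk.py a 565.6 -139.9 160.2 b 369.3 -261.6 -2.1 c 430.8 -395.4 18.2 e 655.3 -264.7 19.6
python3 to.py 430.8 -395.4 320 -71.8
```

```text
time_s: 18.08
position: [0.5579, 0.1555, 0.2272]
tool_rot: [[0.0, 0.989, -0.147], [0.0, -0.147, -0.989], [-1.0, 0.0, -0.0]]
ft_force: [-0.2, 0.4, -0.8]
grip_width: 0.0341
time_s: 18.75
position: [0.5577, 0.1555, 0.3394]
tool_rot: [[-0.003, 0.989, -0.147], [-0.0, -0.147, -0.989], [-1.0, -0.003, 0.001]]
ft_force: [-0.2, -0.0, -0.0]
grip_width: 0.0512
a 10.8 [ 565.9 -139.7  160.4]
b 14.9 [ 369.2 -261.    -2.1]
c 12.3 [ 430.9 -395.1   18.3]
e 10.9 [ 655.  -264.4   19.8]
t 18.8 pos [557.8 155.5 339.3] phi -98.48 tiltcheck [-3.2e+00 -2.0e-01 -1.0e+03] q [  4.  28.  76.   0.  77. 102.]
target 430.8 -395.4 320.0 -71.8 TURN units -5.34  then SHIFT units x,y,z 0.645 -9.756 16.122 |F| [-0.3  0.2 -0.4] grip 50.9
```

```bash
python3 -m inch '[[-0.3,[0,0,0],-1],[-0.3,[0,0,0],-1],[-0.3,[0,0,0],-1],[-0.3,[0,0,0],-1],[-0.3,[0,0,0],-1],[-0.3,[0,0,0],-0.34],[-0.3,[0,-0.55,0.9],0],[-0.3,[0,-0.6,1],0]]'
python3 -m inch '[[-0.3,[0,-0.6,1],0],[-0.3,[0,-0.6,1],0],[-0.3,[0,-0.6,1],0],[-0.3,[0,-0.6,1],0],[-0.3,[0,-0.6,1],0],[-0.3,[0,-0.6,1],0],[-0.3,[0,-0.6,1],0],[-0.3,[0,-0.6,1],0]]'
python3 -m inch '[[-0.3,[0,-0.6,1],0],[-0.3,[0,-0.6,1],0],[-0.3,[0,-0.6,1],0],[-0.3,[0,-0.6,1],0],[-0.3,[0,-0.6,1],0],[-0.3,[0,-0.6,1],0],[-0.3,[0,-0.2,0.25],0],[-0.3,[0,0,0],0]]'
python3 to.py 430.8 -395.4 219 -71.8
```

```text
time_s: 19.47
position: [0.5427, 0.091, 0.3394]
tool_rot: [[-0.003, 0.949, 0.316], [0.0, 0.316, -0.949], [-1.0, -0.002, -0.001]]
ft_force: [0.5, -0.0, 0.0]
grip_width: 0.0559
time_s: 20.13
position: [0.4805, -0.184, 0.3399]
tool_rot: [[-0.002, 0.95, 0.313], [0.001, 0.313, -0.95], [-1.0, -0.001, -0.002]]
ft_force: [0.4, -0.6, 0.6]
grip_width: 0.0555
time_s: 20.8
position: [0.4306, -0.3984, 0.3394]
tool_rot: [[-0.002, 0.951, 0.31], [0.002, 0.31, -0.951], [-1.0, -0.001, -0.002]]
ft_force: [-0.5, 1.2, 0.1]
grip_width: 0.0549
t 20.8 pos [ 430.6 -398.4  339.4] phi -71.97 tiltcheck [   -1.5     1.8 -1000. ] q [-54.  28.  74.  -0.  77.  18.]
target 430.8 -395.4 219.0 -71.8 TURN units -0.03  then SHIFT units x,y,z 4.012 0.037 -0.093 |F| [-0.5  1.2  0.1] grip 54.9
```

```bash
python3 -m inch '[[-0.3,[0.9,0,-0.03],0],[-0.3,[1,0,0],0],[-0.3,[0.9,0,0],0],[-0.3,[0.7,0,0],0],[-0.3,[0.4,0,0],0],[-0.3,[0.1,0,0],0],[-0.3,[0,0,0],0],[-0.3,[0,0,0],0]]'
python3 to.py 430.8 -395.3 219 -71.8
```

```text
time_s: 21.47
position: [0.4317, -0.3947, 0.2217]
tool_rot: [[0.0, 0.95, 0.313], [-0.0, 0.313, -0.95], [-1.0, 0.0, 0.0]]
ft_force: [-0.2, -0.3, 0.5]
grip_width: 0.0558
t 21.47 pos [ 431.7 -394.7  221.7] phi -71.73 tiltcheck [ 3.e-01 -3.e-01 -1.e+03] q [-54.  36.  83.   0.  61.  18.]
target 430.8 -395.3 219.0 -71.8 TURN units 0.01  then SHIFT units x,y,z 0.09 -0.036 0.009 |F| [-0.2 -0.3  0.5] grip 55.8
```

```bash
python3 -m inch '[[-0.3,[0.05,-0.03,0],0],[1,[0,0,0],0],[1,[0,0,0],0],[1,[0,0,0],0],[1,[0,0,0],0],[1,[0,0,0],0],[1,[0,0,0],0],[1,[0,0,0],0]]'
python3 to.py 430.8 -395.3 219 -71.8
python3 -m inch '[[1,[-0.5,0,0],0],[1,[-1,0,0],0],[1,[-1,0,0],-1],[1,[-1,0,0],-1],[1,[-0.6,0,0],-1],[1,[0,0,0],-1],[1,[0,0,0],-1],[1,[0,0,0],-1]]'
python3 -m inch '[[1,[0,0,0],-1],[1,[0,0,0],-1],[1,[0,0,0],-1],[1,[0,0,0],-1],[1,[0,0,0],-1],[1,[0,0,0],-1],[1,[0,0,0],-0.66],[1,[0,0,0],0]]'
python3 to.py case 83 37 330 0
```

```text
time_s: 22.13
position: [0.4305, -0.3958, 0.22]
tool_rot: [[0.0, 0.95, 0.313], [-0.001, 0.313, -0.95], [-1.0, 0.0, 0.001]]
ft_force: [-0.4, -1.1, 2.6]
grip_width: 0.013
t 22.13 pos [ 430.5 -395.8  220. ] phi -71.78 tiltcheck [ 5.e-01 -8.e-01 -1.e+03] q [-54.  36.  83.  -0.  61.  18.]
target 430.8 -395.3 219.0 -71.8 TURN units 0.0  then SHIFT units x,y,z 0.032 0.014 -0.011 |F| [-0.4 -1.1  2.6] grip 13.0
time_s: 22.8
position: [0.4303, -0.3953, 0.3422]
tool_rot: [[-0.001, 0.663, 0.749], [0.001, 0.749, -0.663], [-1.0, 0.0, -0.001]]
ft_force: [0.7, 0.4, -2.7]
grip_width: 0.0129
time_s: 23.47
position: [0.4304, -0.3954, 0.3418]
tool_rot: [[-0.001, 0.145, 0.989], [0.002, 0.989, -0.145], [-1.0, 0.002, -0.001]]
ft_force: [0.6, 0.5, -2.5]
grip_width: 0.0133
t 23.47 pos [ 430.4 -395.4  341.8] phi -8.36 tiltcheck [   -1.2     1.7 -1000. ] q [-54.  28.  75.   0.  77. -46.]
target 628.1 129.5 330.0 -8.5 TURN units 0.03  then SHIFT units x,y,z 0.394 18.28 3.931 |F| [ 0.6  0.5 -2.5] grip 13.3
```

```bash
python3 -m inch '[[1,[0,1,0.2],0],[1,[0,1,0.2],0],[1,[0,1,0.2],0],[1,[0,1,0.2],0],[1,[0,1,0.2],0],[1,[0,1,0.2],0],[1,[0,1,0.2],0],[1,[0,1,0.2],0]]'
python3 -m inch '[[1,[0,1,0.2],0],[1,[0,1,0.2],0],[1,[0,1,0.2],0],[1,[0,1,0.2],0],[1,[0,1,0.2],0],[1,[0,1,0.2],0],[1,[0,1,0.2],0],[1,[0,1,0.2],0]]'
python3 -m inch '[[1,[0,1,0.3],0],[1,[0,0.8,0.25],0],[1,[0,0.4,0.15],0],[1,[0,0.08,0],0],[1,[0,0,0],0],[1,[0,0,0],0],[1,[0,0,0],0],[1,[0,0,0],0]]'
python3 to.py case 83 37 226.5 0
```

```text
time_s: 24.13
position: [0.5135, -0.1637, 0.3422]
tool_rot: [[-0.001, 0.15, 0.989], [0.001, 0.989, -0.15], [-1.0, 0.0, -0.001]]
ft_force: [0.4, -0.2, -3.2]
grip_width: 0.0134
time_s: 24.8
position: [0.5963, 0.0666, 0.3421]
tool_rot: [[-0.001, 0.15, 0.989], [0.0, 0.989, -0.15], [-1.0, -0.0, -0.001]]
ft_force: [0.2, -0.3, -3.1]
grip_width: 0.0133
time_s: 25.47
position: [0.6268, 0.1286, 0.3427]
tool_rot: [[-0.0, 0.149, 0.989], [-0.0, 0.989, -0.149], [-1.0, -0.0, -0.0]]
ft_force: [0.3, 0.2, -3.0]
grip_width: 0.0135
t 25.47 pos [626.8 128.6 342.7] phi -8.57 tiltcheck [-2.e-01 -2.e-01 -1.e+03] q [ 1. 33. 65. -0. 82. 10.]
target 628.1 129.5 226.5 -8.5 TURN units -0.01  then SHIFT units x,y,z 3.874 0.037 0.036 |F| [ 0.3  0.2 -3. ] grip 13.5
```

```bash
python3 -m inch '[[1,[0.8,0.03,0.03],0],[1,[0.7,0,0],0],[1,[0.5,0,0],0],[1,[0.3,0,0],0],[1,[0.1,0,0],0],[1,[0,0,0],0],[1,[0,0,0],0],[1,[0,0,0],0]]'
python3 to.py case 83 37 226.5 0
python3 - <<'E'
from h import *
snap("scene","s_c",(310,50,530,260),2.8)
E
```

```text
time_s: 26.13
position: [0.6282, 0.1302, 0.2718]
tool_rot: [[0.002, 0.148, 0.989], [0.0, 0.989, -0.148], [-1.0, 0.0, 0.002]]
ft_force: [0.1, 0.1, -2.7]
grip_width: 0.0131
t 26.13 pos [628.2 130.2 271.8] phi -8.49 tiltcheck [    2.2     0.  -1000. ] q [ 1. 37. 70.  0. 73. 10.]
target 628.1 129.5 226.5 -8.5 TURN units 0.0  then SHIFT units x,y,z 1.511 -0.024 -0.002 |F| [ 0.1  0.1 -2.7] grip 13.1
```

View pics/s_c.png

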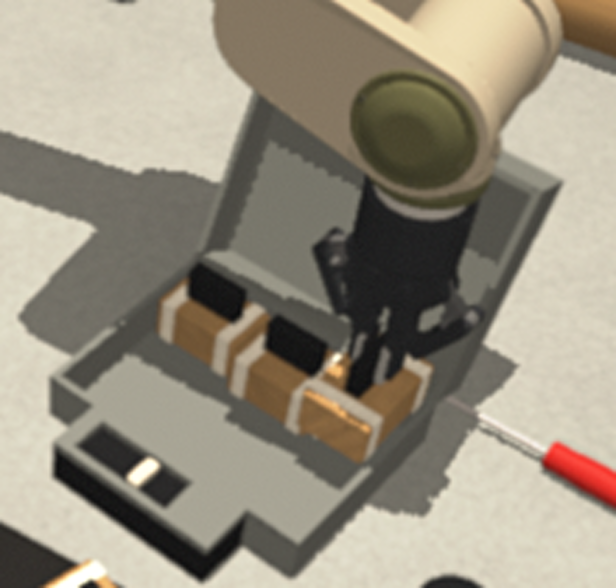

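```bash
python3 -m inch '[[1,[0.6,-0.01,0],0],[1,[0.4,0,0],0],[1,[0.2,0,0],0],[1,[0.2,0,0],0],[1,[0.05,0,0],0],[1,[0,0,0],0],[1,[0,0,0],0],[1,[0,0,0],0]]'
python3 to.py case 83 37 226.5 0
```

```text
time_s: 26.85
position: [0.6282, 0.13, 0.2274]
tool_rot: [[0.001, 0.147, 0.989], [-0.0, 0.989, -0.147], [-1.0, 0.0, 0.001]]
ft_force: [0.1, -0.7, -2.7]
grip_width: 0.013
t 26.85 pos [628.2 130.  227.4] phi -8.48 tiltcheck [ 6.e-01 -0.e+00 -1.e+03] q [ 1. 40. 72. -0. 67. 10.]
target 628.1 129.5 226.5 -8.5 TURN units 0.0  then SHIFT units x,y,z 0.029 -0.015 -0.003 |F| [ 0.1 -0.7 -2.7] grip 13.0
```

```bash
python3 -m inch '[[1,[0.04,-0.01,0],0],[1,[0,0,0],0],[0.2,[0,0,0],0],[0.2,[0,0,0],0],[0.2,[0,0,0],0],[0.2,[0,0,0],0],[0.2,[0,0,0],0],[0.2,[0,0,0],0]]'
python3 -m inch '[[0.2,[-0.5,0,0],0],[0.2,[-1,0,0],0],[0.2,[-1,0,0],0],[0.2,[-1,0,0],0],[0.2,[-0.3,0,0],0],[-0.2,[0,0,0],0],[-0.2,[0,0,0],0],[-0.2,[0,0,0],0]]'
python3 chk.py a 565.6 -139.9 160.2 b 369.3 -261.6 -2.1  e 655.3 -264.7 19.6
python3 to.py 565.7 -139.8 320 70.2
python3 to.py 655.2 -264.6 320 -70.3
```

```text
time_s: 27.52
position: [0.628, 0.1297, 0.226]
tool_rot: [[0.0, 0.147, 0.989], [-0.0, 0.989, -0.147], [-1.0, 0.0, 0.0]]
ft_force: [-0.0, -0.1, 0.2]
grip_width: 0.0341
time_s: 28.18
position: [0.6278, 0.1297, 0.338]
tool_rot: [[-0.003, 0.147, 0.989], [-0.0, 0.989, -0.147], [-1.0, -0.001, -0.003]]
ft_force: [-0.7, 0.2, 0.4]
grip_width: 0.0514
a 10.7 [ 565.8 -139.7  160.5]
b 14.8 [ 369.2 -261.    -2.2]
e 10.9 [ 655.  -264.4   19.8]
t 28.23 pos [627.9 129.7 337.9] phi -8.48 tiltcheck [-3.5e+00 -1.0e-01 -1.0e+03] q [ 1. 34. 65. -0. 82. 10.]
target 565.7 -139.8 320.0 70.2 TURN units -15.74  then SHIFT units x,y,z 0.598 -1.094 -9.154 |F| [-0.   0.6  0.3] grip 51.4
t 28.23 pos [627.9 129.7 337.9] phi -8.48 tiltcheck [-3.5e+00 -1.0e-01 -1.0e+03] q [ 1. 34. 65. -0. 82. 10.]
target 655.2 -264.6 320.0 -70.3 TURN units 12.36  then SHIFT units x,y,z 0.598 -3.573 12.681 |F| [-0.   0.6  0.3] grip 51.4
```

```bash
python3 -m inch '[[-0.3,[0,0,0],-1],[-0.3,[0,0,0],-1],[-0.3,[0,0,0],-1],[-0.3,[0,0,0],-1],[-0.3,[0,0,0],-1],[-0.3,[0,0,0],-1],[-0.3,[0,0,0],-1],[-0.3,[0,0,0],-1]]'
python3 -m inch '[[-0.3,[0,0,0],-1],[-0.3,[0,0,0],-1],[-0.3,[0,0,0],-1],[-0.3,[0,0,0],-1],[-0.3,[0,0,0],-1],[-0.3,[0,0,0],-1],[-0.3,[0,0,0],-1],[-0.3,[0,0,0],-0.74]]'
python3 -m inch '[[-0.3,[0,-0.1,-1],0],[-0.3,[0,-0.1,-1],0],[-0.3,[0,-0.1,-1],0],[-0.3,[0,-0.1,-1],0],[-0.3,[0,-0.1,-1],0],[-0.3,[0,-0.1,-1],0],[-0.3,[0,-0.1,-1],0],[-0.3,[0,-0.1,-1],0]]'
python3 -m inch '[[-0.3,[0,-0.2,-0.8],0],[-0.3,[0,-0.1,-0.35],0],[-0.3,[0.6,0,0],0],[-0.3,[0.8,0,0],0],[-0.3,[0.4,0,0],0],[-0.3,[0,0,0],0],[-0.3,[0,0,0],0],[-0.3,[0,0,0],0]]'
python3 to.py 565.7 -139.8 219 70.3
```

```text
time_s: 28.9
position: [0.628, 0.1297, 0.3382]
tool_rot: [[-0.003, -0.526, 0.85], [-0.0, 0.85, 0.526], [-1.0, 0.001, -0.002]]
ft_force: [0.7, 0.8, -0.0]
grip_width: 0.0556
time_s: 29.57
position: [0.628, 0.1297, 0.3382]
tool_rot: [[-0.003, -0.942, 0.334], [-0.0, 0.334, 0.942], [-1.0, 0.003, -0.001]]
ft_force: [-0.1, 0.7, -0.7]
grip_width: 0.0556
time_s: 30.23
position: [0.5687, -0.1056, 0.3385]
tool_rot: [[-0.002, -0.941, 0.338], [0.001, 0.338, 0.941], [-1.0, 0.003, 0.0]]
ft_force: [0.9, -0.1, 1.0]
grip_width: 0.0555
time_s: 30.9
position: [0.5664, -0.1395, 0.2865]
tool_rot: [[0.001, -0.941, 0.338], [-0.0, 0.338, 0.941], [-1.0, -0.001, -0.0]]
ft_force: [-0.3, 0.4, 0.5]
grip_width: 0.0555
t 30.9 pos [ 566.4 -139.5  286.5] phi 70.24 tiltcheck [ 7.e-01 -3.e-01 -1.e+03] q [-25.  31.  79.   0.  70. -96.]
target 565.7 -139.8 219.0 70.3 TURN units -0.01  then SHIFT units x,y,z 2.25 0.02 -0.017 |F| [-0.3  0.4  0.5] grip 55.5
```

```bash
python3 -m inch '[[-0.3,[0.9,0.01,-0.01],0],[-0.3,[0.7,0,0],0],[-0.3,[0.4,0,0],0],[-0.3,[0.2,0,0],0],[-0.3,[0,0,0],0],[-0.3,[0,0,0],0],[-0.3,[0,0,0],0],[-0.3,[0,0,0],0]]'
python3 to.py 565.7 -139.8 219 70.3
python3 -m inch '[[-0.3,[0.05,0,0],0],[1,[0,0,0],0],[1,[0,0,0],0],[1,[0,0,0],0],[1,[0,0,0],0],[1,[0,0,0],0],[1,[0,0,0],0],[1,[0,0,0],0]]'
python3 to.py 565.7 -139.8 219 70.3
```

```text
time_s: 31.57
position: [0.5659, -0.14, 0.2211]
tool_rot: [[0.002, -0.941, 0.338], [-0.001, 0.338, 0.941], [-1.0, -0.002, -0.0]]
ft_force: [-0.0, 0.2, -0.4]
grip_width: 0.0552
t 31.57 pos [ 565.9 -140.   221.1] phi 70.23 tiltcheck [ 1.8e+00 -9.0e-01 -1.0e+03] q [-26.  36.  83.   0.  61. -96.]
target 565.7 -139.8 219.0 70.3 TURN units -0.01  then SHIFT units x,y,z 0.069 0.01 0.003 |F| [-0.   0.2 -0.4] grip 55.2
time_s: 32.23
position: [0.5657, -0.14, 0.2184]
tool_rot: [[-0.0, -0.941, 0.338], [-0.0, 0.338, 0.941], [-1.0, 0.0, -0.0]]
ft_force: [-0.3, -1.1, -0.1]
grip_width: 0.0131
t 32.23 pos [ 565.7 -140.   218.4] phi 70.22 tiltcheck [-0.e+00 -1.e-01 -1.e+03] q [-26.  36.  83.  -0.  61. -96.]
target 565.7 -139.8 219.0 70.3 TURN units -0.02  then SHIFT units x,y,z -0.02 0.003 0.006 |F| [-0.3 -1.1 -0.1] grip 13.1
```

```bash
python3 -m inch '[[1,[-0.5,0,0],0],[1,[-1,0,0],0],[1,[-1,0,0],1],[1,[-1,0,0],1],[1,[-0.5,0,0],1],[1,[0,0,0],1],[1,[0,0,0],1],[1,[0,0,0],1]]'
python3 -m inch '[[1,[0,0,0],1],[1,[0,0,0],1],[1,[0,0,0],1],[1,[0,0,0],1],[1,[0,0,0],1],[1,[0,0,0],1],[1,[0,0,0],1],[1,[0,0,0],1]]'
python3 -m inch '[[1,[0,0,0],1],[1,[0,0,0],0.74],[1,[0,0,0],0],[1,[0,0,0],0],[1,[0,0,0],0],[1,[0,0,0],0],[1,[0,0,0],0],[1,[0,0,0],0]]'
python3 to.py case -80.5 -27 330 0
```

```text
time_s: 32.9
position: [0.5656, -0.1398, 0.3383]
tool_rot: [[-0.001, -0.642, 0.766], [0.0, 0.766, 0.642], [-1.0, 0.001, -0.0]]
ft_force: [0.8, -0.4, -2.1]
grip_width: 0.013
time_s: 33.57
position: [0.5656, -0.1398, 0.3379]
tool_rot: [[-0.001, 0.0, 1.0], [0.001, 1.0, -0.0], [-1.0, 0.001, -0.001]]
ft_force: [0.0, 0.0, -3.4]
grip_width: 0.0131
time_s: 34.23
position: [0.5657, -0.1399, 0.3384]
tool_rot: [[-0.0, 0.147, 0.989], [0.0, 0.989, -0.147], [-1.0, 0.0, -0.0]]
ft_force: [-0.7, -0.4, -3.5]
grip_width: 0.0134
t 34.23 pos [ 565.7 -139.9  338.4] phi -8.45 tiltcheck [-1.e-01  0.e+00 -1.e+03] q [-26.  28.  75.  -0.  77. -17.]
target 456.9 90.4 330.0 -8.5 TURN units 0.01  then SHIFT units x,y,z 0.28 7.057 -4.723 |F| [-0.7 -0.4 -3.5] grip 13.4
```

```bash
python3 -m inch '[[1,[0,0.9,-0.6],0],[1,[0,0.9,-0.6],0],[1,[0,0.9,-0.6],0],[1,[0,0.9,-0.6],0],[1,[0,0.9,-0.6],0],[1,[0,0.9,-0.6],0],[1,[0,0.9,-0.6],0],[1,[0,0.6,-0.4],0]]'
python3 -m inch '[[1,[0,0.15,-0.1],0],[1,[0.7,0,0],0],[1,[0.7,0,0],0],[1,[0.4,0,0],0],[1,[0.2,0,0],0],[1,[0,0,0],0],[1,[0,0,0],0],[1,[0,0,0],0]]'
python3 to.py case -80.5 -27 225 0
```

```text
time_s: 34.9
position: [0.4583, 0.0872, 0.3386]
tool_rot: [[-0.0, 0.146, 0.989], [0.0, 0.989, -0.146], [-1.0, 0.0, -0.0]]
ft_force: [-0.5, -0.6, -3.1]
grip_width: 0.013
time_s: 35.57
position: [0.4578, 0.0899, 0.2792]
tool_rot: [[0.002, 0.148, 0.989], [-0.0, 0.989, -0.148], [-1.0, 0.0, 0.002]]
ft_force: [-0.2, 0.1, -2.9]
grip_width: 0.0135
t 35.57 pos [457.8  89.9 279.2] phi -8.49 tiltcheck [ 1.8e+00 -2.0e-01 -1.0e+03] q [-3. 22. 98. -0. 60.  5.]
target 456.9 90.4 225.0 -8.5 TURN units 0.0  then SHIFT units x,y,z 1.808 0.013 -0.034 |F| [-0.2  0.1 -2.9] grip 13.5
```

```bash
python3 -m inch '[[1,[0.6,0.01,-0.03],0],[1,[0.5,0,0],0],[1,[0.3,0,0],0],[1,[0.2,0,0],0],[1,[0.14,0,0],0],[1,[0,0,0],0],[1,[0,0,0],0],[1,[0,0,0],0]]'
python3 to.py case -80.5 -27 225 0
python3 -m inch '[[1,[0.03,0,0],0],[1,[0,0,0],0],[0.2,[0,0,0],0],[0.2,[0,0,0],0],[0.2,[0,0,0],0],[0.2,[0,0,0],0],[0.2,[0,0,0],0],[0.2,[0,0,0],0]]'
python3 to.py case -80.5 -27 225 0
python3 -m inch '[[0.2,[-0.5,0,0],0],[0.2,[-1,0,0],0],[0.2,[-1,0,0],0],[0.2,[-1,0,0],0],[0.2,[-0.3,0,0],0],[-0.2,[0,0,0],0],[-0.2,[0,0,0],0],[-0.2,[0,0,0],0]]'
python3 chk.py b 369.3 -261.6 -2.1  e 655.3 -264.7 19.6
python3 to.py 369.3 -261.4 320 -92.2
```

```text
time_s: 36.23
position: [0.4568, 0.0905, 0.2268]
tool_rot: [[0.001, 0.147, 0.989], [-0.0, 0.989, -0.147], [-1.0, 0.0, 0.001]]
ft_force: [-0.9, 0.1, -3.2]
grip_width: 0.0133
t 36.23 pos [456.8  90.5 226.8] phi -8.47 tiltcheck [ 1.2e+00 -1.0e-01 -1.0e+03] q [ -3.  27. 102.  -0.  51.   5.]
target 456.9 90.4 225.0 -8.5 TURN units 0.01  then SHIFT units x,y,z 0.061 -0.002 0.003 |F| [-0.9  0.1 -3.2] grip 13.3
time_s: 36.9
position: [0.4567, 0.0905, 0.2254]
tool_rot: [[0.0, 0.147, 0.989], [-0.0, 0.989, -0.147], [-1.0, 0.0, 0.0]]
ft_force: [-0.2, 0.4, -0.5]
grip_width: 0.0342
t 36.9 pos [456.7  90.5 225.4] phi -8.48 tiltcheck [ 2.e-01 -0.e+00 -1.e+03] q [ -3.  27. 102.  -0.  51.   5.]
target 456.9 90.4 225.0 -8.5 TURN units 0.0  then SHIFT units x,y,z 0.013 -0.001 0.008 |F| [-0.2  0.4 -0.5] grip 34.2
time_s: 37.57
position: [0.4564, 0.0905, 0.3382]
tool_rot: [[-0.002, 0.148, 0.989], [0.0, 0.989, -0.148], [-1.0, -0.0, -0.002]]
ft_force: [-0.2, -0.6, 0.9]
grip_width: 0.051
b 14.9 [ 369.2 -261.    -2.1]
e 11.0 [ 655.1 -264.5   19.9]
t 37.62 pos [456.4  90.5 338.1] phi -8.48 tiltcheck [-2.6e+00  2.0e-01 -1.0e+03] q [-3. 17. 94.  0. 69.  5.]
target 369.3 -261.4 320.0 -92.2 TURN units 16.74  then SHIFT units x,y,z 0.602 -2.453 11.831 |F| [0.7 0.3 0.1] grip 51.2
```

```bash
python3 -m inch '[[-0.3,[0,0,0],1],[-0.3,[0,0,0],1],[-0.3,[0,0,0],1],[-0.3,[0,0,0],1],[-0.3,[0,0,0],1],[-0.3,[0,0,0],1],[-0.3,[0,0,0],1],[-0.3,[0,0,0],1]]'
python3 -m inch '[[-0.3,[0,0,0],1],[-0.3,[0,0,0],1],[-0.3,[0,0,0],1],[-0.3,[0,0,0],1],[-0.3,[0,0,0],1],[-0.3,[0,0,0],1],[-0.3,[0,0,0],1],[-0.3,[0,0,0],1]]'
python3 -m inch '[[-0.3,[0,0,0],0.74],[-0.3,[0,-0.2,1],0],[-0.3,[0,-0.2,1],0],[-0.3,[0,-0.2,1],0],[-0.3,[0,-0.2,1],0],[-0.3,[0,-0.2,1],0],[-0.3,[0,-0.2,1],0],[-0.3,[0,-0.2,1],0]]'
python3 -m inch '[[-0.3,[0,-0.3,1],0],[-0.3,[0,-0.3,1],0],[-0.3,[0,-0.3,1],0],[-0.3,[0,-0.15,1],0],[-0.3,[0,0,0.6],0],[-0.3,[0,0,0.2],0],[-0.3,[0,0,0],0],[-0.3,[0,0,0],0]]'
python3 to.py 369.3 -261.4 219 -92.2
```

```text
time_s: 38.28
position: [0.4566, 0.0904, 0.3381]
tool_rot: [[-0.003, 0.752, 0.66], [0.0, 0.66, -0.752], [-1.0, -0.002, -0.002]]
ft_force: [0.2, 0.7, -0.1]
grip_width: 0.0559
time_s: 38.95
position: [0.4566, 0.0905, 0.3381]
tool_rot: [[-0.003, 1.0, 0.022], [0.0, 0.022, -1.0], [-1.0, -0.003, -0.0]]
ft_force: [-0.2, -0.2, 0.4]
grip_width: 0.0554
time_s: 39.62
position: [0.406, -0.1191, 0.3383]
tool_rot: [[-0.002, 0.999, -0.038], [0.001, -0.038, -0.999], [-1.0, -0.002, -0.001]]
ft_force: [0.5, -0.6, 0.6]
grip_width: 0.0553
time_s: 40.28
position: [0.3698, -0.2599, 0.3386]
tool_rot: [[-0.001, 0.999, -0.038], [0.002, -0.038, -0.999], [-1.0, -0.001, -0.002]]
ft_force: [-0.5, 0.6, 0.7]
grip_width: 0.0554
t 40.28 pos [ 369.8 -259.9  338.6] phi -92.18 tiltcheck [   -1.1     1.7 -1000. ] q [-50.  16.  95.   0.  69.  42.]
target 369.3 -261.4 219.0 -92.2 TURN units 0.0  then SHIFT units x,y,z 3.986 -0.013 0.052 |F| [-0.5  0.6  0.7] grip 55.4
```

```bash
python3 -m inch '[[-0.3,[0.9,-0.01,0.04],0],[-0.3,[1,0,0],0],[-0.3,[0.9,0,0],0],[-0.3,[0.7,0,0],0],[-0.3,[0.4,0,0],0],[-0.3,[0.06,0,0],0],[-0.3,[0,0,0],0],[-0.3,[0,0,0],0]]'
python3 to.py 369.3 -261.4 219 -92.2
```

```text
time_s: 40.95
position: [0.3697, -0.2611, 0.2212]
tool_rot: [[0.001, 0.999, -0.037], [-0.001, -0.037, -0.999], [-1.0, 0.001, 0.001]]
ft_force: [-0.0, -0.1, 0.3]
grip_width: 0.0555
t 40.95 pos [ 369.7 -261.1  221.2] phi -92.12 tiltcheck [ 5.e-01 -6.e-01 -1.e+03] q [-50.  26. 104.   0.  49.  42.]
target 369.3 -261.4 219.0 -92.2 TURN units 0.02  then SHIFT units x,y,z 0.074 -0.013 0.01 |F| [-0.  -0.1  0.3] grip 55.5
```

```bash
python3 -m inch '[[-0.3,[0.05,-0.01,0.01],0.02],[1,[0,0,0],0],[1,[0,0,0],0],[1,[0,0,0],0],[1,[0,0,0],0],[1,[0,0,0],0],[1,[0,0,0],0],[1,[0,0,0],0]]'
python3 to.py 369.3 -261.4 219 -92.2
python3 -m inch '[[1,[-0.5,0,0],0],[1,[-1,0,0],0],[1,[-1,0,0],-1],[1,[-1,0,0],-1],[1,[-0.5,0,0],-1],[1,[0,0,0],-1],[1,[0,0,0],-1],[1,[0,0,0],-1]]'
python3 -m inch '[[1,[0,0,0],-1],[1,[0,0,0],-1],[1,[0,0,0],-1],[1,[0,0,0],-1],[1,[0,0,0],-1],[1,[0,0,0],-1],[1,[0,0,0],-1],[1,[0,0,0],-1]]'
python3 -m inch '[[1,[0,0,0],-1],[1,[0,0,0],-1],[1,[0,0,0],-0.74],[1,[0,0,0],0],[1,[0,0,0],0],[1,[0,0,0],0],[1,[0,0,0],0],[1,[0,0,0],0]]'
python3 to.py case -10 -32 330 0
```

```text
time_s: 41.62
position: [0.3691, -0.2621, 0.2193]
tool_rot: [[0.0, 0.999, -0.04], [-0.001, -0.04, -0.999], [-1.0, 0.0, 0.001]]
ft_force: [-1.1, -1.5, 3.9]
grip_width: 0.0133
t 41.62 pos [ 369.1 -262.1  219.3] phi -92.28 tiltcheck [ 4.e-01 -6.e-01 -1.e+03] q [-50.  26. 104.  -0.  49.  42.]
target 369.3 -261.4 219.0 -92.2 TURN units -0.02  then SHIFT units x,y,z 0.009 0.005 -0.025 |F| [-1.1 -1.5  3.9] grip 13.3
time_s: 42.28
position: [0.3688, -0.2616, 0.3387]
tool_rot: [[-0.001, 0.883, 0.469], [0.001, 0.469, -0.883], [-1.0, -0.0, -0.001]]
ft_force: [1.4, 0.5, -3.1]
grip_width: 0.0129
time_s: 42.95
position: [0.3689, -0.2617, 0.3383]
tool_rot: [[-0.001, 0.375, 0.927], [0.002, 0.927, -0.375], [-1.0, 0.001, -0.002]]
ft_force: [0.2, 0.3, -3.2]
grip_width: 0.013
time_s: 43.62
position: [0.369, -0.2619, 0.3389]
tool_rot: [[-0.0, 0.15, 0.989], [0.0, 0.989, -0.15], [-1.0, 0.0, -0.0]]
ft_force: [0.3, 1.3, -2.6]
grip_width: 0.0132
t 43.62 pos [ 369.  -261.9  338.9] phi -8.63 tiltcheck [-2.e-01  2.e-01 -1.e+03] q [-50.  16.  95.  -0.  69. -42.]
target 525.9 75.0 330.0 -8.5 TURN units -0.03  then SHIFT units x,y,z 0.298 11.881 3.511 |F| [ 0.3  1.3 -2.6] grip 13.2
```

```bash
python3 -m inch '[[1,[0,1,0.3],-0.03],[1,[0,1,0.3],0],[1,[0,1,0.3],0],[1,[0,1,0.3],0],[1,[0,1,0.3],0],[1,[0,1,0.3],0],[1,[0,1,0.3],0],[1,[0,1,0.3],0]]'
python3 -m inch '[[1,[0,1,0.3],0],[1,[0,1,0.3],0],[1,[0,1,0.3],0],[1,[0,0.6,0.15],0],[1,[0,0.28,0.06],0],[1,[0,0,0],0],[1,[0,0,0],0],[1,[0,0,0],0]]'
python3 to.py case -10 -32 226 0
```

```text
time_s: 44.28
position: [0.4759, -0.0336, 0.3391]
tool_rot: [[0.0, 0.147, 0.989], [-0.0, 0.989, -0.147], [-1.0, -0.0, 0.0]]
ft_force: [0.2, -0.4, -3.6]
grip_width: 0.0135
time_s: 44.95
position: [0.5252, 0.0741, 0.339]
tool_rot: [[-0.0, 0.148, 0.989], [-0.0, 0.989, -0.148], [-1.0, -0.0, -0.0]]
ft_force: [-0.4, 1.0, -4.0]
grip_width: 0.0132
t 44.95 pos [525.2  74.1 339. ] phi -8.5 tiltcheck [-5.e-01 -3.e-01 -1.e+03] q [-5. 23. 84. -0. 73.  4.]
target 525.9 75.0 226.0 -8.5 TURN units 0.0  then SHIFT units x,y,z 3.766 0.033 0.016 |F| [-0.4  1.  -4. ] grip 13.2
```

```bash
python3 -m inch '[[1,[0.8,0.02,0.01],0],[1,[0.9,0,0],0],[1,[0.7,0,0],0],[1,[0.5,0,0],0],[1,[0.3,0,0],0],[1,[0,0,0],0],[1,[0,0,0],0],[1,[0,0,0],0]]'
python3 to.py case -10 -32 226 0
```

```text
time_s: 45.62
position: [0.5262, 0.0753, 0.2441]
tool_rot: [[0.002, 0.147, 0.989], [-0.0, 0.989, -0.147], [-1.0, 0.0, 0.002]]
ft_force: [-0.9, -0.1, -3.2]
grip_width: 0.0131
t 45.62 pos [526.2  75.3 244.1] phi -8.46 tiltcheck [ 2.e+00 -2.e-01 -1.e+03] q [-5. 30. 91. -0. 59.  4.]
target 525.9 75.0 226.0 -8.5 TURN units 0.01  then SHIFT units x,y,z 0.604 -0.011 -0.009 |F| [-0.9 -0.1 -3.2] grip 13.1
```

```bash
python3 -m inch '[[1,[0.3,0,0],0],[1,[0.2,0,0],0],[1,[0.07,0,0],0],[1,[0,0,0],0],[1,[0,0,0],0],[0.2,[0,0,0],0],[0.2,[0,0,0],0],[0.2,[0,0,0],0]]'
python3 to.py case -10 -32 226 0
python3 -m inch '[[0.2,[0,0,0],0],[0.2,[-0.5,0,0],0],[0.2,[-1,0,0],0],[0.2,[-1,0,0],0],[0.2,[-1,0,0],0],[0.2,[-0.3,0,0],0],[-0.2,[0,0,0],0],[-0.2,[0,0,0],0]]'
python3 chk.py  e 655.3 -264.7 19.6
python3 to.py 655.2 -264.6 320 -70.2
```

```text
time_s: 46.28
position: [0.5261, 0.0757, 0.2262]
tool_rot: [[0.001, 0.147, 0.989], [-0.0, 0.989, -0.147], [-1.0, 0.0, 0.001]]
ft_force: [-1.0, 0.4, 0.2]
grip_width: 0.0339
t 46.28 pos [526.1  75.7 226.2] phi -8.43 tiltcheck [ 9.e-01 -1.e-01 -1.e+03] q [-5. 31. 92.  0. 57.  4.]
target 525.9 75.0 226.0 -8.5 TURN units 0.01  then SHIFT units x,y,z 0.008 -0.023 -0.003 |F| [-1.   0.4  0.2] grip 33.9
time_s: 46.95
position: [0.5257, 0.0757, 0.3394]
tool_rot: [[-0.0, 0.147, 0.989], [0.0, 0.989, -0.147], [-1.0, -0.0, -0.0]]
ft_force: [0.1, -0.9, -0.8]
grip_width: 0.0513
e 11.0 [ 655.  -264.4   19.8]
t 47.0 pos [525.7  75.7 338.6] phi -8.43 tiltcheck [-2.1e+00  2.0e-01 -1.0e+03] q [-5. 23. 84. -0. 73.  4.]
target 655.2 -264.6 320.0 -70.2 TURN units 12.35  then SHIFT units x,y,z 0.621 0.22 12.136 |F| [-0.5 -0.  -0.7] grip 51.1
```

```bash
python3 -m inch '[[-0.3,[0,0,0],1],[-0.3,[0,0,0],1],[-0.3,[0,0,0],1],[-0.3,[0,0,0],1],[-0.3,[0,0,0],1],[-0.3,[0,0,0],1],[-0.3,[0,0,0],1],[-0.3,[0,0,0],1]]'
python3 -m inch '[[-0.3,[0,0,0],1],[-0.3,[0,0,0],1],[-0.3,[0,0,0],1],[-0.3,[0,0,0],1],[-0.3,[0,0,0],0.35],[-0.3,[0,0,0.8],0],[-0.3,[0,0,1],0],[-0.3,[0,0,1],0]]'
python3 -m inch '[[-0.3,[0,0,1],0],[-0.3,[0,0,1],0],[-0.3,[0,0,1],0],[-0.3,[0,0,1],0],[-0.3,[0,0,1],0],[-0.3,[0,0,1],0],[-0.3,[0,0.1,1],0],[-0.3,[0,0.1,1],0]]'
python3 -m inch '[[-0.3,[0,0,0.9],0],[-0.3,[0,0,0.45],0],[-0.3,[0.5,0,0],0],[-0.3,[0.8,0,0],0],[-0.3,[0.4,0,0],0],[-0.3,[0,0,0],0],[-0.3,[0,0,0],0],[-0.3,[0,0,0],0]]'
python3 to.py 655.2 -264.6 219 -70.2
```

```text
time_s: 47.67
position: [0.5258, 0.0757, 0.338]
tool_rot: [[-0.004, 0.751, 0.66], [0.0, 0.66, -0.751], [-1.0, -0.002, -0.003]]
ft_force: [0.7, -0.6, 0.4]
grip_width: 0.055
time_s: 48.33
position: [0.5545, -0.0039, 0.3381]
tool_rot: [[-0.003, 0.94, 0.34], [0.001, 0.34, -0.94], [-1.0, -0.003, -0.002]]
ft_force: [0.4, 0.0, -0.0]
grip_width: 0.0554
time_s: 49.0
position: [0.6418, -0.2287, 0.3375]
tool_rot: [[-0.003, 0.941, 0.339], [0.002, 0.339, -0.941], [-1.0, -0.002, -0.003]]
ft_force: [0.5, 0.7, 0.5]
grip_width: 0.0554
time_s: 49.67
position: [0.6553, -0.2652, 0.2891]
tool_rot: [[0.0, 0.941, 0.339], [-0.0, 0.339, -0.941], [-1.0, 0.0, 0.0]]
ft_force: [-1.0, 0.0, 1.4]
grip_width: 0.0554
t 49.67 pos [ 655.3 -265.2  289.1] phi -70.17 tiltcheck [ 2.e-01 -2.e-01 -1.e+03] q [-32.  43.  55.  -0.  82.  39.]
target 655.2 -264.6 219.0 -70.2 TURN units 0.01  then SHIFT units x,y,z 2.336 0.003 -0.022 |F| [-1.   0.   1.4] grip 55.4
```

```bash
python3 -m inch '[[-0.3,[0.9,0,-0.02],0],[-0.3,[0.7,0,0],0],[-0.3,[0.5,0,0],0],[-0.3,[0.2,0,0],0],[-0.3,[0,0,0],0],[-0.3,[0,0,0],0],[-0.3,[0,0,0],0],[-0.3,[0,0,0],0]]'
python3 to.py 655.2 -264.6 219 -70.2
python3 -m inch '[[-0.3,[0.05,0,0],0],[1,[0,0,0],0],[1,[0,0,0],0],[1,[0,0,0],0],[1,[0,0,0],0],[1,[0,0,0],0],[1,[0,0,0],0],[1,[0,0,0],0]]'
python3 to.py 655.2 -264.6 219 -70.2
python3 -m inch '[[1,[-0.5,0,0],0],[1,[-1,0,0],1],[1,[-1,0,0],1],[1,[-1,0,0],1],[1,[-0.5,0,0],1],[1,[0,0,0],1],[1,[0,0,0],0.66],[1,[0,0,0],0]]'
python3 to.py case 70.5 -47 330 -90
```

```text
time_s: 50.33
position: [0.6552, -0.2647, 0.2215]
tool_rot: [[0.002, 0.941, 0.339], [-0.001, 0.339, -0.941], [-1.0, 0.002, 0.002]]
ft_force: [-0.9, -0.4, -1.3]
grip_width: 0.0556
t 50.33 pos [ 655.2 -264.7  221.5] phi -70.17 tiltcheck [    2.2    -1.4 -1000. ] q [-32.  46.  60.  -0.  74.  39.]
target 655.2 -264.6 219.0 -70.2 TURN units 0.01  then SHIFT units x,y,z 0.083 0.002 -0.003 |F| [-0.9 -0.4 -1.3] grip 55.6
time_s: 51.0
position: [0.655, -0.2647, 0.2185]
tool_rot: [[0.0, 0.941, 0.339], [-0.0, 0.339, -0.941], [-1.0, 0.0, 0.0]]
ft_force: [0.5, -1.0, 0.0]
grip_width: 0.0133
t 51.0 pos [ 655.  -264.7  218.5] phi -70.18 tiltcheck [ 3.e-01 -3.e-01 -1.e+03] q [-32.  46.  60.  -0.  74.  39.]
target 655.2 -264.6 219.0 -70.2 TURN units 0.0  then SHIFT units x,y,z -0.017 0.008 -0.002 |F| [ 0.5 -1.   0. ] grip 13.3
time_s: 51.67
position: [0.6548, -0.2645, 0.3379]
tool_rot: [[-0.001, 0.989, -0.149], [0.001, -0.149, -0.989], [-1.0, -0.001, -0.001]]
ft_force: [0.6, 0.2, -3.8]
grip_width: 0.013
t 51.67 pos [ 654.8 -264.5  337.9] phi -98.59 tiltcheck [-1.3e+00  9.0e-01 -1.0e+03] q [-32.  41.  51.   0.  88.  67.]
target 603.3 48.3 330.0 -98.5 TURN units -0.02  then SHIFT units x,y,z 0.263 -3.24 -10.057 |F| [ 0.6  0.2 -3.8] grip 13.0
```

```bash
python3 -m inch '[[1,[0,-0.35,-1],-0.02],[1,[0,-0.35,-1],0],[1,[0,-0.35,-1],0],[1,[0,-0.35,-1],0],[1,[0,-0.35,-1],0],[1,[0,-0.35,-1],0],[1,[0,-0.35,-1],0],[1,[0,-0.35,-1],0]]'
python3 -m inch '[[1,[0,-0.35,-1],0],[1,[0,-0.1,-0.7],0],[1,[0,0,-0.36],0],[1,[0,0,0],0],[1,[0,0,0],0],[1,[0,0,0],0],[1,[0,0,0],0],[1,[0,0,0],0]]'
python3 to.py case 70.5 -47 225 -90
python3 -m inch '[[1,[0.9,0,0],0],[1,[0.9,0,0],0],[1,[0.8,0,0],0],[1,[0.4,0,0],0],[1,[0.1,0,0],0],[1,[0,0,0],0],[1,[0,0,0],0],[1,[0,0,0],0]]'
python3 to.py case 70.5 -47 225 -90
```

```text
time_s: 52.33
position: [0.6062, -0.0134, 0.3378]
tool_rot: [[-0.002, 0.99, -0.144], [0.0, -0.144, -0.99], [-1.0, -0.002, -0.0]]
ft_force: [0.3, 0.7, -3.7]
grip_width: 0.0132
time_s: 53.0
position: [0.6027, 0.0471, 0.3382]
tool_rot: [[-0.0, 0.989, -0.147], [-0.0, -0.147, -0.989], [-1.0, -0.0, 0.0]]
ft_force: [-0.2, 0.5, -2.5]
grip_width: 0.0133
t 53.0 pos [602.7  47.1 338.2] phi -98.45 tiltcheck [-3.e-01 -1.e-01 -1.e+03] q [-7. 30. 71. -0. 78. 92.]
target 603.3 48.3 225.0 -98.5 TURN units 0.01  then SHIFT units x,y,z 3.775 0.014 -0.042 |F| [-0.2  0.5 -2.5] grip 13.3
time_s: 53.67
position: [0.6028, 0.048, 0.2467]
tool_rot: [[0.002, 0.989, -0.146], [-0.0, -0.146, -0.989], [-1.0, 0.002, -0.0]]
ft_force: [-0.1, 0.5, -3.3]
grip_width: 0.0133
t 53.67 pos [602.8  48.  246.7] phi -98.39 tiltcheck [ 2.4e+00 -3.0e-01 -1.0e+03] q [-7. 36. 78.  0. 66. 92.]
target 603.3 48.3 225.0 -98.5 TURN units 0.02  then SHIFT units x,y,z 0.725 0.013 -0.013 |F| [-0.1  0.5 -3.3] grip 13.3
```

```bash
python3 -m inch '[[1,[0.3,0.01,0],0.02],[1,[0.25,0,0],0],[1,[0.14,0,0],0],[1,[0,0,0],0],[1,[0,0,0],0],[0.2,[0,0,0],0],[0.2,[0,0,0],0],[0.2,[0,0,0],0]]'
python3 to.py case 70.5 -47 225 -90
python3 -m inch '[[0.2,[0,0,0],0],[0.2,[-0.5,0,0],0],[0.2,[-1,0,0],0],[0.2,[-1,0,0],0],[0.2,[-1,0,0],0],[0.2,[-0.3,0,0],0],[1,[0,0,1],0],[1,[0,0,1],0]]'
python3 -m inch '[[1,[0,0,1],0],[1,[0,0,1],0],[1,[0,0,1],0],[1,[0,0,1],0],[1,[0,0,1],0],[1,[0,0,1],0],[1,[0,0,0],0],[1,[0,0,0],0]]'
python3 - <<'E'
from h import *
snap("top","t_all",(100,120,310,285),3.7);snap("scene","s_all",(310,50,530,260),2.8)
E
```

```text
time_s: 54.33
position: [0.603, 0.0481, 0.2249]
tool_rot: [[0.001, 0.989, -0.147], [-0.0, -0.147, -0.989], [-1.0, 0.001, -0.0]]
ft_force: [0.3, -0.6, 0.2]
grip_width: 0.0343
t 54.33 pos [603.   48.1 224.9] phi -98.48 tiltcheck [ 7.e-01 -1.e-01 -1.e+03] q [-7. 37. 79.  0. 63. 92.]
target 603.3 48.3 225.0 -98.5 TURN units 0.0  then SHIFT units x,y,z -0.003 0.01 -0.007 |F| [ 0.3 -0.6  0.2] grip 34.3
time_s: 55.0
position: [0.5937, -0.0108, 0.3394]
tool_rot: [[0.002, 0.989, -0.145], [-0.0, -0.145, -0.989], [-1.0, 0.002, 0.0]]
ft_force: [-0.1, -0.4, -0.8]
grip_width: 0.011
time_s: 55.67
position: [0.5672, -0.1905, 0.3382]
tool_rot: [[-0.001, 0.989, -0.15], [0.0, -0.15, -0.989], [-1.0, -0.001, -0.0]]
ft_force: [0.4, 0.8, 0.1]
grip_width: 0.0001
```

View pics/t_all.png

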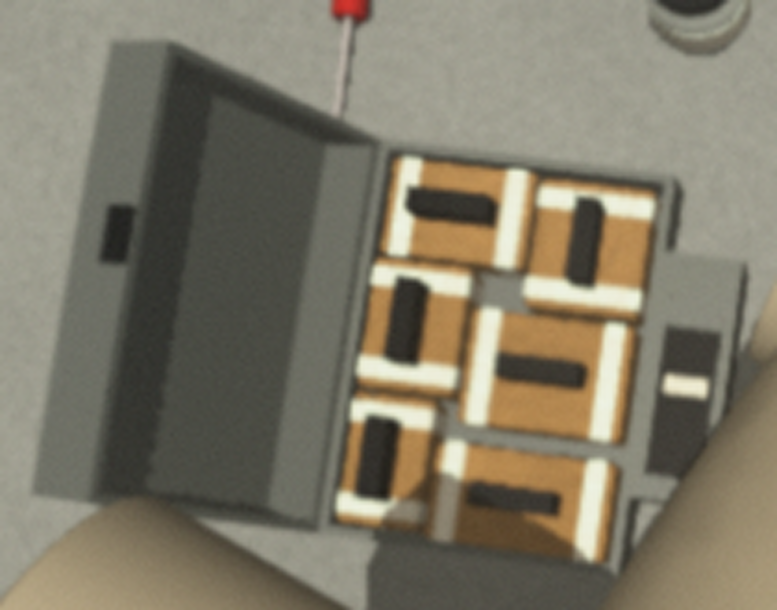

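View pics/s_all.png

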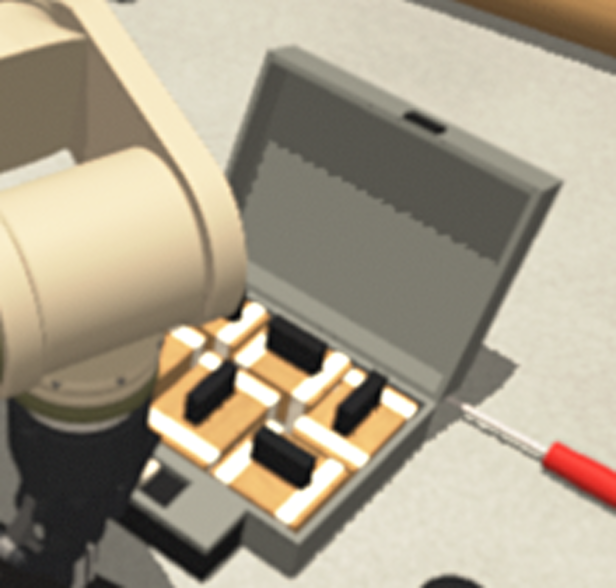

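```bash
python3 -m inch '[[1,[-0.5,0,0],-1],[1,[-0.5,0,0],-1],[1,[-0.5,0,0],-1],[1,[-0.5,0,0],-1],[1,[-0.5,0,0],-1],[1,[-0.5,0,0],-1],[1,[-0.5,0,0],-1],[1,[0,0,0],-1]]'
python3 -m inch '[[1,[0,0,0],-1],[1,[0,0,0],-1],[1,[0,0,0],-1],[1,[0,0,0],-1],[1,[0,0,0],-1],[1,[0,0,0],-1],[1,[0,0,0],-1],[1,[0,0,0],-1]]'
python3 -m inch '[[1,[0,0,0],-1],[1,[0,0,0],-1],[1,[0,0,0],0],[1,[0,0,0],0],[1,[0,0,0],0],[1,[0,0,0],0],[1,[0,0,0],0],[1,[0,0,0],0]]'
python3 to.py case 0 250 440 0
python3 - <<'E'
from h import *
snap("top","t_lid",(60,60,460,320),2)
im=snap("scene","s_lid",(310,30,590,260),2.7)
# lid angle: free-edge outer corners; compare projected model for several thetas
for th in (1.8,1.9,2.0,2.1,2.2):
    c,s=np.cos(th),np.sin(th)
    print(th,[proj("scene",cpts((540.5,105.2,-8.5),[(x,92-184*c+v*s,46+184*s+v*c)]))[0].round(0).tolist() for x in(-122,122) for v in(0,42)])
E
```

```text
time_s: 56.43
position: [0.5676, -0.1876, 0.4469]
tool_rot: [[0.005, 0.849, 0.528], [-0.002, 0.528, -0.849], [-1.0, 0.003, 0.004]]
ft_force: [-0.1, -0.7, 0.6]
grip_width: 0.0004
time_s: 57.1
position: [0.5677, -0.1877, 0.4437]
tool_rot: [[-0.0, 0.311, 0.95], [0.0, 0.95, -0.311], [-1.0, 0.0, -0.0]]
ft_force: [0.3, -0.2, 0.7]
grip_width: -0.0
time_s: 57.77
position: [0.5675, -0.1892, 0.4437]
tool_rot: [[-0.0, 0.148, 0.989], [0.0, 0.989, -0.148], [-1.0, 0.0, -0.0]]
ft_force: [0.1, -0.3, -0.1]
grip_width: -0.0
t 57.77 pos [ 567.5 -189.2  443.7] phi -8.51 tiltcheck [-1.e-01  0.e+00 -1.e+03] q [-30.  26.  62.  -0.  93. -21.]
target 577.5 352.5 440.0 -8.5 TURN units -0.0  then SHIFT units x,y,z 0.123 17.905 -2.339 |F| [ 0.1 -0.3 -0.1] grip -0.0
1.8 [[398.0, 70.0], [409.0, 65.0], [499.0, 121.0], [508.0, 114.0]]
1.9 [[403.0, 68.0], [413.0, 65.0], [502.0, 118.0], [510.0, 114.0]]
2.0 [[407.0, 67.0], [416.0, 67.0], [506.0, 117.0], [513.0, 115.0]]
2.1 [[411.0, 67.0], [419.0, 68.0], [509.0, 116.0], [514.0, 116.0]]
2.2 [[415.0, 68.0], [422.0, 71.0], [511.0, 116.0], [515.0, 118.0]]
```

View pics/s_lid.png

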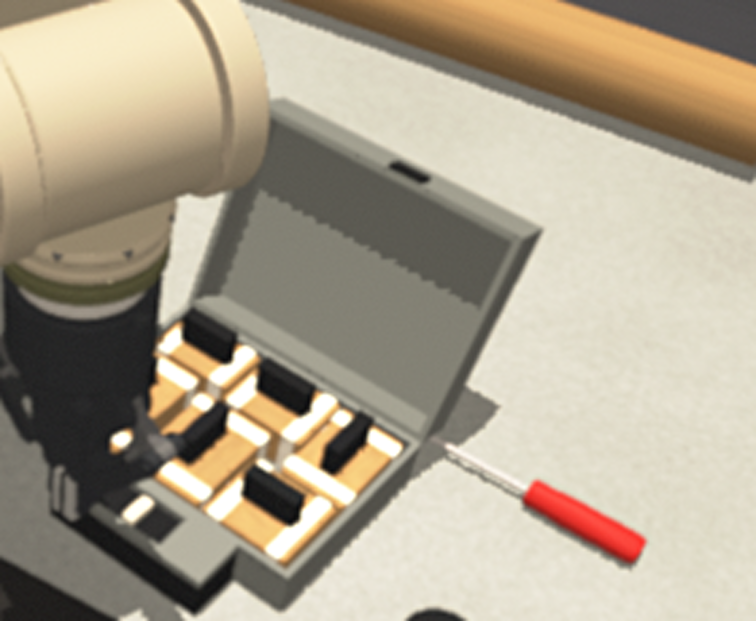

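View pics/t_lid.png

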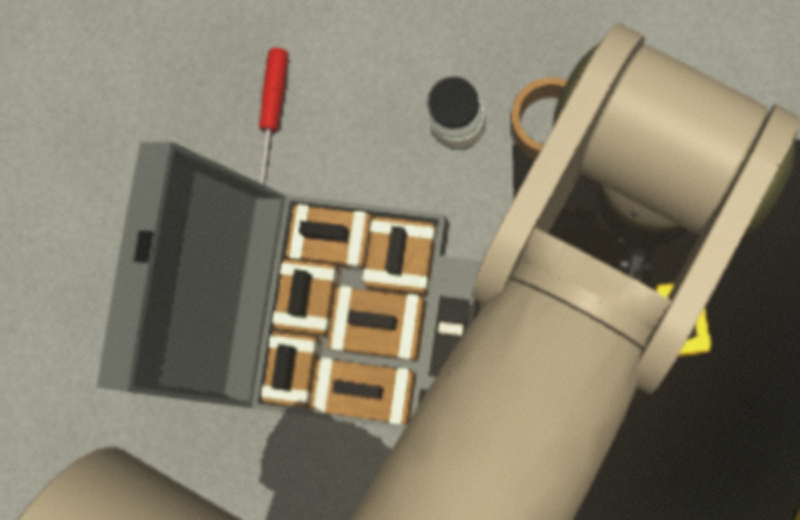

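```bash
python3 -m inch '[[1,[0,1,-0.1],0],[1,[0,1,-0.1],0],[1,[0,1,-0.1],0],[1,[0,1,-0.1],0],[1,[0,1,-0.1],0],[1,[0,1,-0.1],0],[1,[0,1,-0.1],0],[1,[0,1,-0.1],0]]'
python3 -m inch '[[1,[0,1,-0.15],0],[1,[0,1,-0.15],0],[1,[0,1,-0.15],0],[1,[0,1,-0.15],0],[1,[0,1,-0.15],0],[1,[0,1,-0.15],0],[1,[0,1,-0.15],0],[1,[0,1,-0.15],0]]'
python3 -m inch '[[1,[0,1,-0.15],0],[1,[0,0.7,-0.1],0],[1,[0,0.2,0],0],[1,[0,0,0],0],[1,[0,0,0],0],[1,[0,0,0],0],[1,[0,0,0],0],[1,[0,0,0],0]]'
python3 to.py case 0 250 340 0
python3 - <<'E'
from h import *
snap("scene","s_lid2",(310,0,590,260),2.3)
E
```

```text
time_s: 58.53
position: [0.5789, 0.0531, 0.4438]
tool_rot: [[0.0, 0.148, 0.989], [-0.0, 0.989, -0.148], [-1.0, 0.0, 0.0]]
ft_force: [-0.0, -0.7, -0.4]
grip_width: 0.0003
time_s: 59.2
position: [0.5786, 0.2959, 0.4437]
tool_rot: [[0.0, 0.148, 0.989], [-0.0, 0.989, -0.148], [-1.0, 0.0, 0.0]]
ft_force: [1.0, -1.0, -0.2]
grip_width: -0.0003
time_s: 59.87
position: [0.5801, 0.3508, 0.444]
tool_rot: [[0.0, 0.149, 0.989], [0.0, 0.989, -0.149], [-1.0, 0.0, 0.0]]
ft_force: [-0.6, -0.1, 0.8]
grip_width: -0.0
t 59.87 pos [580.1 350.8 444. ] phi -8.56 tiltcheck [ 3.e-01  0.e+00 -1.e+03] q [21. 35. 46. -0. 99. 30.]
target 577.5 352.5 340.0 -8.5 TURN units -0.01  then SHIFT units x,y,z 3.468 0.042 -0.095 |F| [-0.6 -0.1  0.8] grip -0.0
```

View pics/s_lid2.png

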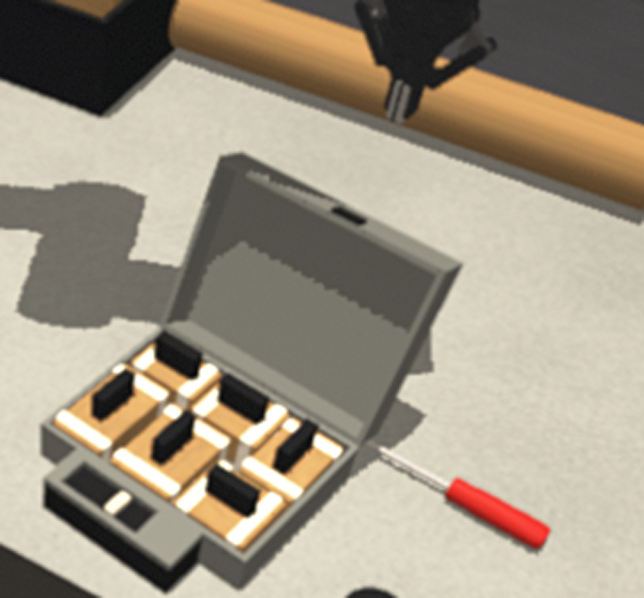

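```bash
python3 -m inch '[[1,[0.9,0.03,-0.09],0],[1,[0.9,0,0],0],[1,[0.7,0,0],0],[1,[0.4,0,0],0],[1,[0.1,0,0],0],[1,[0,0,0],0],[1,[0,0,0],0],[1,[0,0,0],0]]'
python3 to.py case 0 218 358 0
```

```text
time_s: 60.58
position: [0.5774, 0.353, 0.3552]
tool_rot: [[0.002, 0.148, 0.989], [0.001, 0.989, -0.148], [-1.0, 0.001, 0.002]]
ft_force: [0.5, -0.5, 0.2]
grip_width: 0.0001
t 60.58 pos [577.4 353.  355.2] phi -8.49 tiltcheck [ 2.3e+00  9.0e-01 -1.0e+03] q [21. 37. 56. -0. 87. 30.]
target 572.7 320.8 358.0 -8.5 TURN units 0.0  then SHIFT units x,y,z -0.093 -1.085 0.004 |F| [ 0.5 -0.5  0.2] grip 0.1
```

```bash
python3 -m inch '[[1,[0,-0.3,0],0],[1,[0,-0.3,0],0],[1,[0,-0.3,0],0],[1,[0,-0.2,0],0],[1,[-0.05,-0.2,0],0],[1,[-0.1,-0.2,0],0],[1,[-0.1,-0.2,0],0],[1,[-0.1,-0.2,0],0]]'
python3 to.py case 0 145 378 0
```

```text
time_s: 61.25
position: [0.5688, 0.2966, 0.3649]
tool_rot: [[0.001, 0.147, 0.989], [0.001, 0.989, -0.147], [-1.0, 0.001, 0.0]]
ft_force: [0.1, 4.7, 1.0]
grip_width: 0.0002
t 61.25 pos [568.8 296.6 364.9] phi -8.46 tiltcheck [ 7.0e-01  1.4e+00 -1.0e+03] q [17. 33. 62.  0. 85. 25.]
target 561.9 248.6 378.0 -8.5 TURN units 0.01  then SHIFT units x,y,z -0.438 -1.614 0.011 |F| [0.1 4.7 1. ] grip 0.2
```

Contact at 4.7 N; the lid is moving. Continue over the top.

```bash
python3 -m inch '[[1,[-0.07,-0.25,0],0],[1,[-0.07,-0.25,0],0],[1,[-0.07,-0.25,0],0],[1,[-0.07,-0.25,0],0],[1,[-0.05,-0.25,0],0],[1,[-0.05,-0.25,0],0],[1,[-0.05,-0.25,0],0],[1,[-0.05,-0.25,0],0]]'
python3 -m inch '[[1,[-0.05,-0.25,0],0],[1,[-0.05,-0.25,0],0],[1,[-0.05,-0.25,0],0],[1,[0,-0.2,0],0],[1,[0,0,0],0],[1,[0,0,0],0],[1,[0,0,0],0],[1,[0,0,0],0]]'
python3 to.py case 0 99 389 0
python3 - <<'E'
from h import *
snap("scene","s_lid3",(310,0,590,260),2.3)
E
```

```text
time_s: 61.92
position: [0.5599, 0.2367, 0.3788]
tool_rot: [[-0.0, 0.147, 0.989], [0.0, 0.989, -0.147], [-1.0, 0.0, -0.0]]
ft_force: [0.6, 4.4, 2.9]
grip_width: -0.0001
time_s: 62.58
position: [0.5559, 0.2093, 0.383]
tool_rot: [[-0.0, 0.147, 0.989], [-0.0, 0.989, -0.147], [-1.0, -0.0, -0.0]]
ft_force: [0.5, -0.1, 0.5]
grip_width: 0.0001
t 62.58 pos [555.9 209.3 383. ] phi -8.47 tiltcheck [-1.e-01 -4.e-01 -1.e+03] q [ 9. 27. 69. -0. 84. 18.]
target 555.1 203.1 389.0 -8.5 TURN units 0.01  then SHIFT units x,y,z -0.199 -0.207 0.005 |F| [ 0.5 -0.1  0.5] grip 0.1
```

View pics/s_lid3.png

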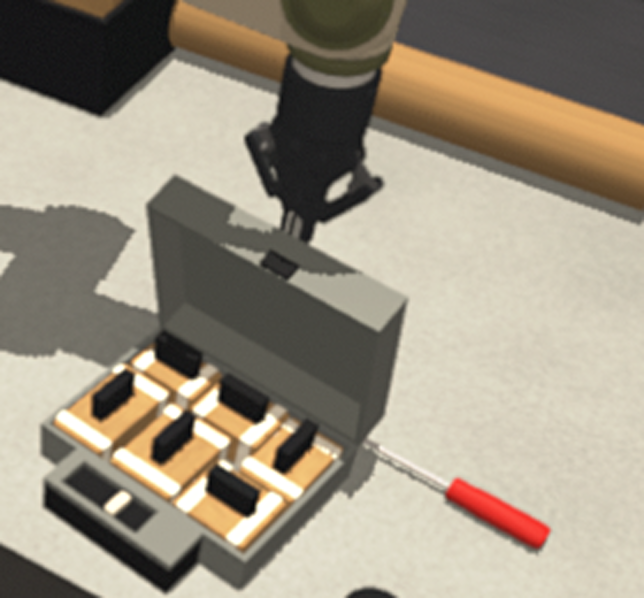

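```bash
python3 -m inch '[[1,[-0.02,-0.23,0],0],[1,[-0.02,-0.23,0],0],[1,[0,-0.23,0],0],[1,[0,-0.23,0],0],[1,[0.02,-0.23,0],0],[1,[0.03,-0.23,0],0],[1,[0.03,-0.23,0],0],[1,[0.04,-0.23,0],0]]'
python3 to.py case 0 4 358 0
```

```text
time_s: 63.3
position: [0.5476, 0.1538, 0.3807]
tool_rot: [[0.0, 0.148, 0.989], [-0.0, 0.989, -0.148], [-1.0, -0.0, 0.0]]
ft_force: [-0.7, 2.1, -0.5]
grip_width: 0.0
t 63.3 pos [547.6 153.8 380.7] phi -8.49 tiltcheck [ 1.e-01 -0.e+00 -1.e+03] q [ 4. 25. 74. -0. 82. 12.]
target 541.1 109.2 358.0 -8.5 TURN units 0.0  then SHIFT units x,y,z 0.757 -1.504 0.005 |F| [-0.7  2.1 -0.5] grip 0.0
```

```bash
python3 -m inch '[[1,[0.07,-0.2,0],0],[1,[0.08,-0.2,0],0],[1,[0.09,-0.2,0],0],[1,[0.1,-0.2,0],0],[1,[0.11,-0.2,0],0],[1,[0.12,-0.2,0],0],[1,[0.13,-0.2,0],0],[1,[0.14,-0.2,0],0]]'
python3 to.py case 0 -32.6 322 0
```

```text
time_s: 63.97
position: [0.5406, 0.1065, 0.3552]
tool_rot: [[0.0, 0.147, 0.989], [-0.0, 0.989, -0.147], [-1.0, -0.0, 0.0]]
ft_force: [1.2, 0.4, 3.0]
grip_width: 0.0004
t 63.97 pos [540.6 106.5 355.2] phi -8.48 tiltcheck [ 2.e-01 -2.e-01 -1.e+03] q [-1. 24. 79. -0. 77.  7.]
target 535.7 73.0 322.0 -8.5 TURN units 0.0  then SHIFT units x,y,z 1.105 -1.13 0.003 |F| [1.2 0.4 3. ] grip 0.4
```

```bash
python3 -m inch '[[1,[0.13,-0.15,0],0],[1,[0.13,-0.15,0],0],[1,[0.14,-0.15,0],0],[1,[0.14,-0.15,0],0],[1,[0.14,-0.14,0],0],[1,[0.15,-0.13,0],0],[1,[0.16,-0.13,0],0],[1,[0.17,-0.12,0],0]]'
python3 to.py case 0 -50 293 0
python3 - <<'E'
from h import *
snap("scene","s_lid4",(310,0,590,260),2.3)
E
```

```text
time_s: 64.63
position: [0.5356, 0.0735, 0.3202]
tool_rot: [[-0.0, 0.147, 0.989], [-0.0, 0.989, -0.147], [-1.0, -0.0, 0.0]]
ft_force: [-0.4, -1.2, 1.6]
grip_width: -0.0003
t 64.63 pos [535.6  73.5 320.2] phi -8.48 tiltcheck [-0.e+00 -1.e-01 -1.e+03] q [-5. 25. 84. -0. 71.  4.]
target 533.1 55.7 293.0 -8.5 TURN units 0.0  then SHIFT units x,y,z 0.908 -0.597 0.005 |F| [-0.4 -1.2  1.6] grip -0.3
```

View pics/s_lid4.png

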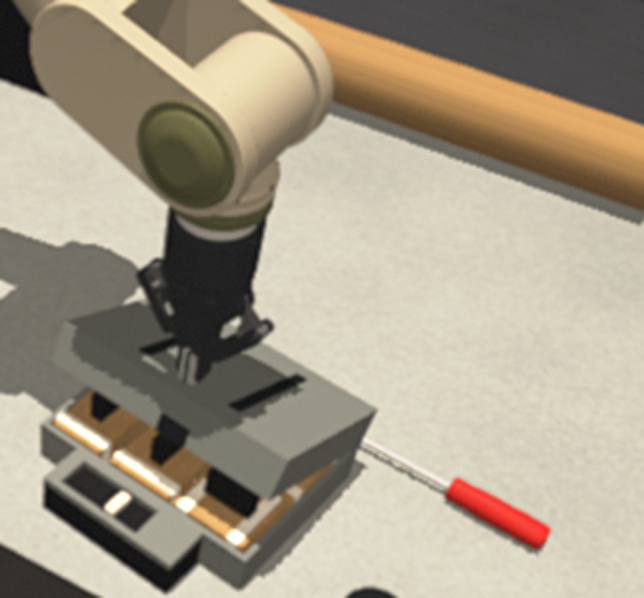

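```bash
python3 -m inch '[[1,[0.15,-0.1,0],0],[1,[0.15,-0.1,0],0],[1,[0.15,-0.1,0],0],[1,[0.15,-0.1,0],0],[1,[0.15,-0.08,0],0],[1,[0.15,-0.07,0],0],[1,[0.15,-0.06,0],0],[1,[0.15,-0.05,0],0]]'
python3 to.py case 0 -62 262 0
```

```text
time_s: 65.35
position: [0.5328, 0.0541, 0.2843]
tool_rot: [[0.0, 0.147, 0.989], [-0.0, 0.989, -0.147], [-1.0, -0.0, 0.0]]
ft_force: [-0.7, -1.7, 0.8]
grip_width: 0.0001
t 65.35 pos [532.8  54.1 284.3] phi -8.48 tiltcheck [ 2.e-01 -3.e-01 -1.e+03] q [-7. 27. 87. -0. 65.  2.]
target 531.3 43.9 262.0 -8.5 TURN units 0.0  then SHIFT units x,y,z 0.743 -0.342 0.002 |F| [-0.7 -1.7  0.8] grip 0.1
```

```bash
python3 -m inch '[[1,[0.15,-0.05,0],0],[1,[0.15,-0.04,0],0],[1,[0.15,-0.03,0],0],[1,[0.12,-0.02,0],0],[1,[0.1,0,0],0],[1,[0.1,0,0],0],[1,[0,0,0],0],[1,[0,0,0],0]]'
python3 to.py case 0 -62 261.4 0
```

```text
time_s: 66.02
position: [0.5321, 0.0503, 0.2615]
tool_rot: [[-0.0, 0.147, 0.989], [0.0, 0.989, -0.147], [-1.0, 0.0, -0.0]]
ft_force: [-0.1, -0.6, 0.8]
grip_width: -0.0001
t 66.02 pos [532.1  50.3 261.5] phi -8.47 tiltcheck [-1.e-01  2.e-01 -1.e+03] q [-7. 29. 89.  0. 62.  1.]
target 531.3 43.9 261.4 -8.5 TURN units 0.01  then SHIFT units x,y,z 0.003 -0.216 0.006 |F| [-0.1 -0.6  0.8] grip -0.1
```

```bash
python3 -m inch '[[1,[0.04,0,0],0],[1,[0.04,0,0],0],[1,[0.02,0,0],0],[1,[0,0,0],0],[1,[0,0,0],0],[1,[0,0,0],0],[1,[0,0,0],0],[1,[0,0,0],0]]'
python3 to.py case 0 -62 261.4 0
```

```text
time_s: 66.68
position: [0.5319, 0.0504, 0.2612]
tool_rot: [[0.002, 0.147, 0.989], [-0.0, 0.989, -0.147], [-1.0, -0.0, 0.002]]
ft_force: [-9.4, 0.1, 27.0]
grip_width: 0.0002
t 66.68 pos [531.9  50.4 261.2] phi -8.45 tiltcheck [ 2.3e+00 -4.0e-01 -1.0e+03] q [-7. 29. 89. -0. 62.  1.]
target 531.3 43.9 261.4 -8.5 TURN units 0.01  then SHIFT units x,y,z -0.006 -0.218 0.014 |F| [-9.4  0.1 27. ] grip 0.2
```

```bash
python3 -m inch '[[1,[-0.3,0,0],0],[1,[-0.5,0,0],0],[1,[-0.5,0,0],0],[1,[-0.3,0,0],0],[1,[0,-0.5,-0.3],0],[1,[0,-0.6,-0.4],0],[1,[0,-0.5,-0.4],0],[1,[0,-0.3,-0.1],0]]'
python3 to.py case -37 -116 214 0
python3 - <<'E'
from h import *
snap("scene","s_cl",(310,60,530,270),2.8);snap("top","t_cl",(100,120,310,285),3.7)
E
```

```text
time_s: 67.35
position: [0.4868, -0.0015, 0.3064]
tool_rot: [[-0.001, 0.148, 0.989], [0.0, 0.989, -0.148], [-1.0, 0.0, -0.001]]
ft_force: [1.1, 0.5, -0.3]
grip_width: -0.0
t 67.35 pos [486.8  -1.5 306.4] phi -8.5 tiltcheck [-1.4e+00  3.0e-01 -1.0e+03] q [-14.  21.  93.  -0.  66.  -6.]
target 486.8 -4.1 214.0 -8.5 TURN units 0.0  then SHIFT units x,y,z 3.08 -0.084 0.012 |F| [ 1.1  0.5 -0.3] grip -0.0
```

View pics/s_cl.png

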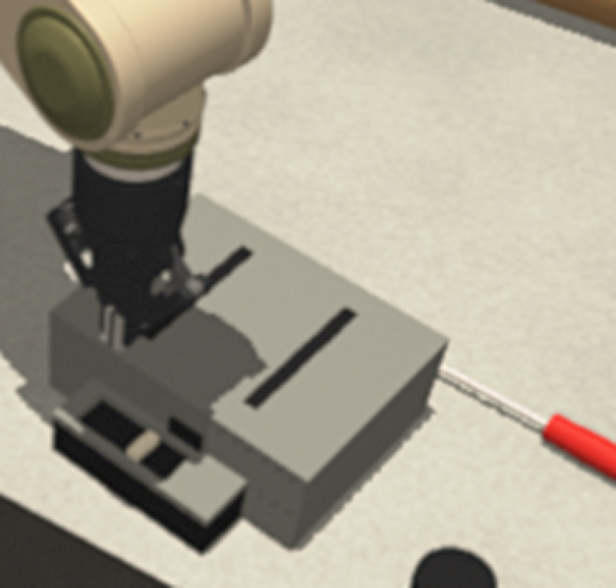

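View pics/t_cl.png

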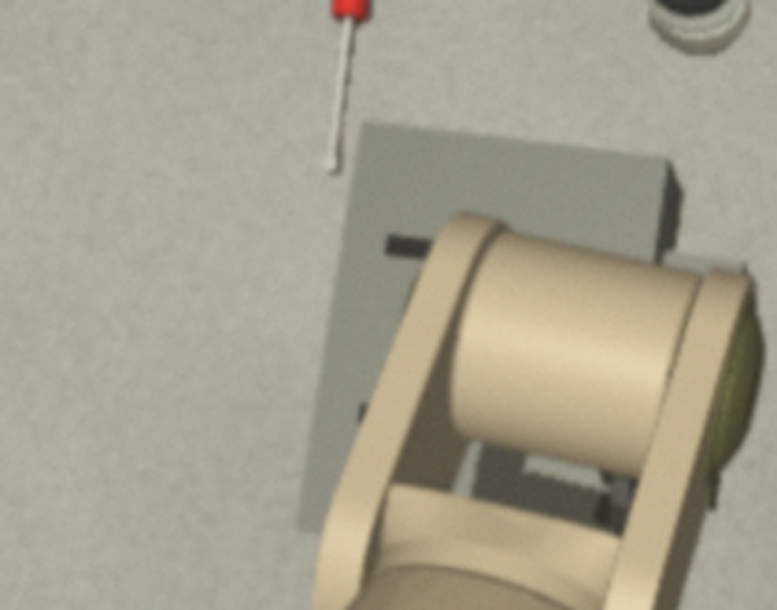

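```bash
python3 -m inch '[[1,[0.6,-0.06,0],0],[1,[0.7,0,0],0],[1,[0.6,0,0],0],[1,[0.3,0,0],0],[1,[0.1,0,0],0],[1,[0,0,0],0],[1,[0,0,0],0],[1,[0,0,0],0]]'
python3 to.py case -37 -116 214.5 0
```

```text
time_s: 68.12
position: [0.4882, -0.0026, 0.2385]
tool_rot: [[0.002, 0.147, 0.989], [-0.0, 0.989, -0.147], [-1.0, -0.0, 0.002]]
ft_force: [0.8, -0.7, 0.2]
grip_width: -0.0003
t 68.12 pos [488.2  -2.6 238.5] phi -8.47 tiltcheck [ 1.8e+00 -4.0e-01 -1.0e+03] q [-14.  27.  98.   0.  55.  -6.]
target 486.8 -4.1 214.5 -8.5 TURN units 0.01  then SHIFT units x,y,z 0.799 -0.055 -0.041 |F| [ 0.8 -0.7  0.2] grip -0.3
```

```bash
python3 -m inch '[[1,[0.2,-0.04,-0.02],0],[1,[0.2,0,0],0],[1,[0.2,0,0],0],[1,[0.12,0,0],0],[1,[0.05,0,0],0],[1,[0,0,0],0],[1,[0,0,0],0],[1,[0,0,0],0]]'
python3 to.py case -37 -116 214.5 0
python3 - <<'E'
from h import *
snap("scene","s_lk",(310,150,430,270),4.8)
E
```

```text
time_s: 68.78
position: [0.4872, -0.0038, 0.2147]
tool_rot: [[0.0, 0.147, 0.989], [-0.0, 0.989, -0.147], [-1.0, -0.0, 0.0]]
ft_force: [-0.2, -0.4, -0.8]
grip_width: 0.0002
t 68.78 pos [487.2  -3.8 214.7] phi -8.48 tiltcheck [ 4.e-01 -1.e-01 -1.e+03] q [-14.  29.  99.  -0.  51.  -6.]
target 486.8 -4.1 214.5 -8.5 TURN units 0.0  then SHIFT units x,y,z 0.006 -0.011 -0.013 |F| [-0.2 -0.4 -0.8] grip 0.2
```

View pics/s_lk.png

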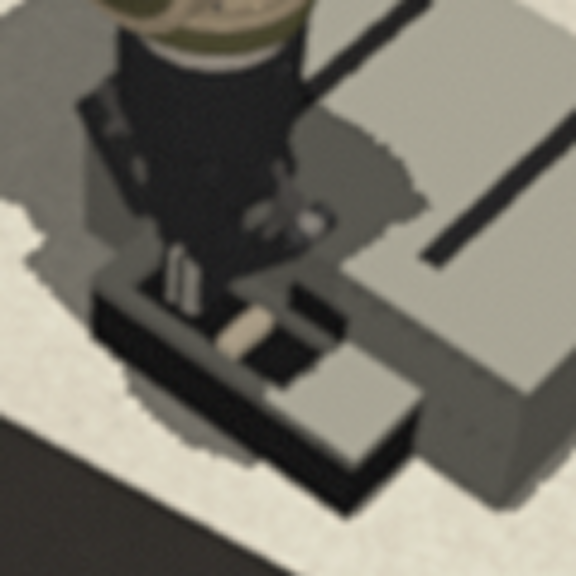

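```bash
python3 -m inch '[[1,[0,0,0.15],0],[1,[0,0,0.15],0],[1,[0,0,0.15],0],[1,[0,0,0.15],0],[1,[0,0,0.15],0],[1,[0,0,0.12],0],[1,[0,0,0.1],0],[1,[0,0,0],0]]'
python3 to.py case -1 -116 214.5 0
```

```text
time_s: 69.5
position: [0.5164, -0.0082, 0.2144]
tool_rot: [[0.0, 0.147, 0.989], [-0.0, 0.989, -0.147], [-1.0, 0.0, 0.0]]
ft_force: [-0.6, 1.2, 0.2]
grip_width: -0.0004
t 69.5 pos [516.4  -8.2 214.4] phi -8.48 tiltcheck [ 3.e-01 -0.e+00 -1.e+03] q [-14.  31.  95.   0.  54.  -6.]
target 522.4 -9.4 214.5 -8.5 TURN units 0.0  then SHIFT units x,y,z -0.002 -0.01 0.204 |F| [-0.6  1.2  0.2] grip -0.4
```

```bash
python3 -m inch '[[1,[0,0,0.07],0],[1,[0,0,0.07],0],[1,[0,0,0.05],0],[1,[0,0,0.03],0],[1,[0,0,0],0],[1,[0,0,0],0],[1,[0,0,0],0],[1,[0,0,0],0]]'
python3 to.py case -1 -116 214.5 0
python3 - <<'E'
from h import *
snap("scene","s_lk2",(310,150,430,270),4.8)
E
```

```text
time_s: 70.17
position: [0.5225, -0.0091, 0.2146]
tool_rot: [[0.0, 0.147, 0.989], [-0.0, 0.989, -0.147], [-1.0, 0.0, 0.0]]
ft_force: [-0.6, -0.6, -0.8]
grip_width: 0.0001
t 70.17 pos [522.5  -9.1 214.6] phi -8.48 tiltcheck [ 4.e-01 -1.e-01 -1.e+03] q [-14.  32.  94.   0.  54.  -6.]
target 522.4 -9.4 214.5 -8.5 TURN units 0.0  then SHIFT units x,y,z 0.002 -0.011 -0.002 |F| [-0.6 -0.6 -0.8] grip 0.1
```

View pics/s_lk2.png

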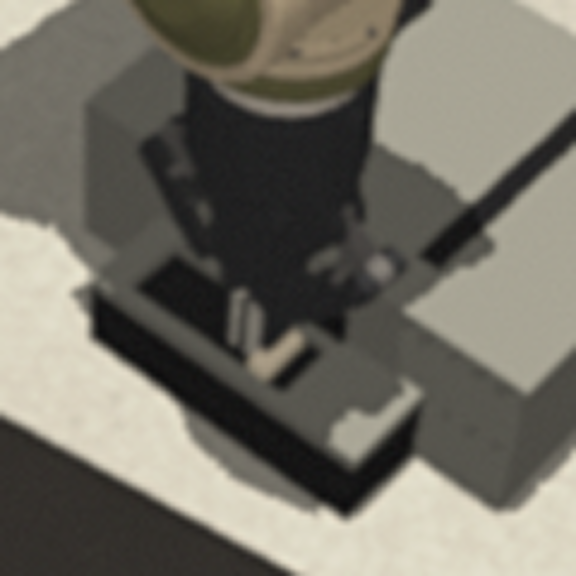

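```bash
python3 -m inch '[[1,[0,0,0.06],0],[1,[0,0,0.06],0],[1,[0,0,0.06],0],[1,[0,0,0.03],0],[1,[0,0,0],0],[1,[0,0,0],0],[1,[0,0,0],0],[1,[0,0,0],0]]'
python3 to.py case -1 -116 214.5 0
```

```text
time_s: 70.88
position: [0.528, -0.0098, 0.2144]
tool_rot: [[-0.003, 0.147, 0.989], [0.0, 0.989, -0.147], [-1.0, -0.0, -0.003]]
ft_force: [-7.8, 0.8, 4.5]
grip_width: -0.0001
t 70.88 pos [528.   -9.8 214.4] phi -8.47 tiltcheck [-3.4e+00  5.0e-01 -1.0e+03] q [-14.  32.  93.  -0.  55.  -5.]
target 522.4 -9.4 214.5 -8.5 TURN units 0.01  then SHIFT units x,y,z -0.005 -0.013 -0.187 |F| [-7.8  0.8  4.5] grip -0.1
```

```bash
python3 -m inch '[[1,[0,0,0.03],0],[1,[0,0,0.03],0],[1,[0,0,0],0],[1,[0,0,0],0],[1,[0,0,0],0],[1,[0,0,0],0],[1,[0,0,0],0],[1,[0,0,0],0]]'
python3 to.py case -1 -116 214.5 0
```

```text
time_s: 71.55
position: [0.5288, -0.0099, 0.2143]
tool_rot: [[-0.007, 0.147, 0.989], [0.001, 0.989, -0.147], [-1.0, -0.0, -0.007]]
ft_force: [-14.8, 0.7, 8.7]
grip_width: 0.0
t 71.55 pos [528.8  -9.9 214.3] phi -8.45 tiltcheck [-7.2e+00  9.0e-01 -1.0e+03] q [-14.  32.  93.  -0.  55.  -5.]
target 522.4 -9.4 214.5 -8.5 TURN units 0.01  then SHIFT units x,y,z -0.007 -0.014 -0.215 |F| [-14.8   0.7   8.7] grip 0.0
```

Hard stop reached (force climbs, no motion). Back off, rise and swing clear for a check.

```bash
python3 -m inch '[[1,[0,0,-0.15],0],[1,[0,0,-0.1],0],[1,[-0.4,0,0],0],[1,[-0.8,0,0],0],[1,[-1,0,0],0],[1,[-1,0,0],0],[1,[-1,0,0],0],[1,[-0.5,0,0],0]]'
python3 -m inch '[[1,[0,-1,-0.3],0],[1,[0,-1,-0.3],0],[1,[0,-1,-0.3],0],[1,[0,-1,-0.3],0],[1,[0,-1,-0.3],0],[1,[0,-1,-0.3],0],[1,[0,-1,-0.3],0],[1,[0,-1,-0.3],0]]'
python3 -m inch '[[1,[0,-0.5,0],0],[1,[0,0,0],0],[1,[0,0,0],0],[1,[0,0,0],0],[1,[0,0,0],0],[1,[0,0,0],0],[1,[0,0,0],0],[1,[0,0,0],0]]'
python3 - <<'E'
from h import *
im=snap("top","t_end",(100,120,310,285),3.7);snap("scene","s_end")
C=(540.5,105.2,-8.5)
# slider bright pixels in slot
for n,I in(("top",im),("scene",optics.get_image("scene"))):
    m=np.zeros((480,640),np.float32);hullfill(m,proj(n,cpts(C,rect(-58,28,-131,-101,46))),1.,np.zeros(2),1)
    g=I.max(2)*(m>0);t=g>110;ys,xs=np.where(t);
    w=unproj(n,[[xs.mean(),ys.mean()]],.046)[0]*1000;d=w[:2]-C[:2];a=np.radians(C[2])
    print(n,len(xs),"case xy",np.cos(a)*d[0]+np.sin(a)*d[1],-np.sin(a)*d[0]+np.cos(a)*d[1])
for th in(0,.03,.06):
    c,s=np.cos(th),np.sin(th);print(th,[proj("scene",cpts(C,[(x,92-184*c+42*s,46+184*s+42*c)]))[0].round(1).tolist() for x in(-122,122)],[proj("top",cpts(C,[(x,92-184*c+42*s,46+184*s+42*c)]))[0].round(1).tolist() for x in(-122,122)])
E
```

```text
time_s: 72.22
position: [0.5233, -0.0091, 0.3593]
tool_rot: [[0.006, 0.147, 0.989], [-0.001, 0.989, -0.147], [-1.0, -0.0, 0.007]]
ft_force: [0.4, 0.3, -0.0]
grip_width: 0.0002
time_s: 72.88
position: [0.4157, -0.2373, 0.3558]
tool_rot: [[0.001, 0.147, 0.989], [-0.001, 0.989, -0.147], [-1.0, -0.001, 0.002]]
ft_force: [1.0, 0.4, 0.1]
grip_width: 0.0002
time_s: 73.55
position: [0.4144, -0.2502, 0.3556]
tool_rot: [[0.0, 0.147, 0.989], [-0.0, 0.989, -0.147], [-1.0, -0.0, 0.0]]
ft_force: [0.2, 0.5, -0.1]
grip_width: 0.0002
top 78 case xy 16.005309209113985 -115.74164784655117
scene 107 case xy 15.21127359171305 -115.00347197742961
0 [[327.6, 170.9], [420.3, 231.7]] [[264.2, 274.5], [280.1, 161.5]]
0.03 [[328.0, 168.8], [421.1, 229.6]] [[263.2, 274.4], [279.2, 160.8]]
0.06 [[328.5, 166.6], [422.0, 227.4]] [[262.1, 274.3], [278.2, 160.0]]
```

View pics/t_end.png

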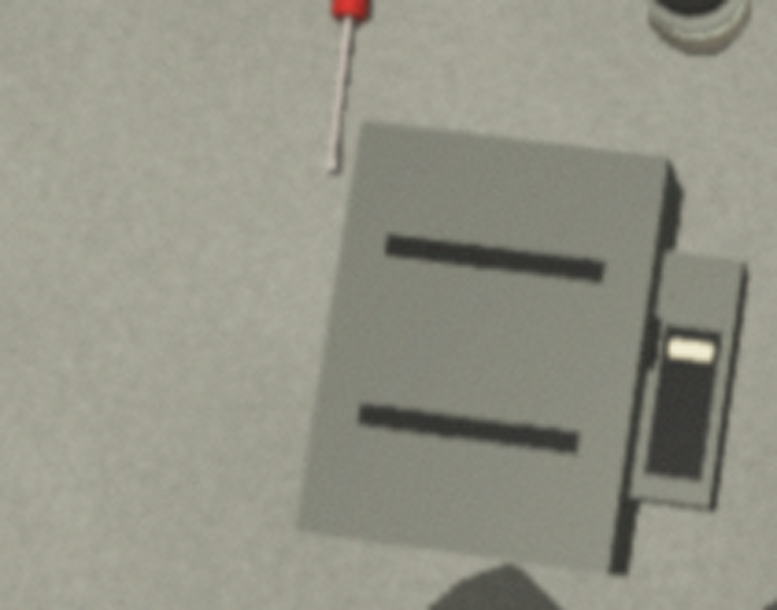

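View pics/s_end.png

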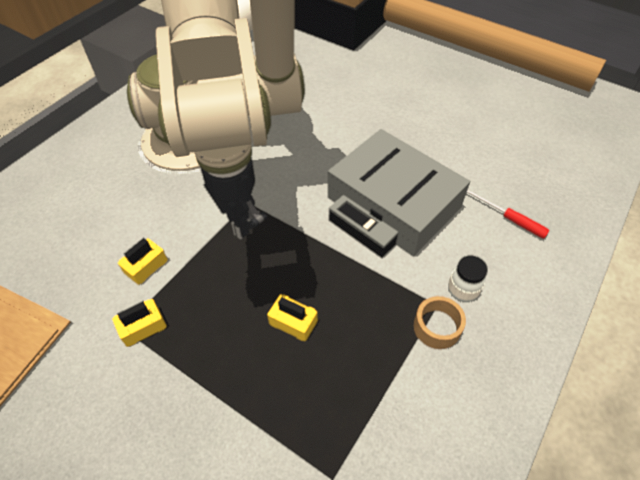

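```bash
python3 -c "
from rig import env
print(env.close_job())"
```

```text
the job is handed in; nothing more can be done
None
```

All six parts boxes on the bench (a, b, c, e, f, g; there was no d) are packed in the case in one layer. The lid is closed, the lock is at its locked end, and the job was handed in after about 74 s of the 210 s allowed.

- **Boxes:** Before I closed the lid, both cameras showed all six flat with their bars up and small gaps between them. I have not seen them since. None of them was knocked in any picture I took.
- **Lid:** It stopped hard, with 27 N on the fingertip at 88 mm height. In the last pictures its free corners lie within about 1–2 px of where they should be at 0 rad.
- **Lock:** It ran into its stop, with force rising to 15 N and almost no movement. In the last pictures the slider is at case x 16.0 mm (top camera) and 15.2 mm (scene camera). That puts its travel at about 23–24 mm, against the 21 mm needed and the 25 mm stop.
- **Bystanders:** The tape, jar, screwdriver and yellow blocks look unmoved in the pictures. I did not measure them.
- **Robot:** The arm was clear of everything when I handed in.

No check failed. The only disagreement was the 1 mm or less between the two cameras on positions, which is within their calibration.

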